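Put the sanding things away and hang the dust door back on its cabinet

ROBOT

A 6-joint arm with a two-finger parallel gripper is mounted at the origin on a cart in front of the work surface, level with it; the furniture and walls round the work are solid. World frame = base frame: x ahead of the robot, y to its left, z up, the work surface at z = 0. Lengths are in m, angles in rad, forces in N, time in s.
With the tool pointing down it reaches from about 0.4 to 0.825 m from the base axis. Payload 7 kg.
Tool frame: the origin (TCP) lies on the mounting face of the last link; the fingertips stand 178 mm ahead of it and the grasp point (between the pads) lies 159 mm ahead of it; z points along the fingers, y is the line along which they close (so a half turn about z gives the same grasp; the last joint's range is limited). The gripper opens to 88 mm and grips with 3 to 60 N. Pads are 19 mm wide; open, the fingers measure 130 mm over their backs; the gripper's body (78 mm by 193 mm) begins 47 mm behind the grasp point.
Start: joints at [-0.877, 0.359, 0.012, 0, -1.224, -0.288], TCP at [0.266, -0.62, 0.405] pointing down, gripper open.
Joint ranges: [-3.07, 3.07], [-1.43, 2.12], [-1.02, 1.25], [-3.03, 1.67], [-3.05, -0], [-3.03, 3.03]. Speed limits (rad/s): [2.39, 2.39, 3.01, 3.14, 3.14, 3.14].

INTERFACE

Orientations are given as a unit quaternion [w, x, y, z].
In Python, from workcell import bot gives the robot as it stands.
- The arm moves only by the shell command python3 -m handwheel 'ROWS'. ROWS is JSON, a list of rows, each a list of 5 numbers: the shift along the tool's x, y, z in mm, then the turn about the tool's z in rad, then the closure in counts, from 0 (fully open) to 255 (shut). In form: [[x, y, z, yaw, grip], ...]. A call has 1 to 5 rows; each row is the pose to reach, as a shift and turn from the pose commanded when the call began, along the tool's axes at that moment; what a row does not reach only later rows make up. A row lasts 1/12 s, in which the tool goes at most 41.7 mm and 7.16 degrees, less where a joint would pass 70% of its speed; a pose out of reach is approached as far as the arm can. A call with a gripper value outside its range is refused whole. The fingers move at their own pace and stop on an object; the grip force is fixed at half the most. Time passes only in rows, so rows that repeat a pose let the fingers close. It gives the time, the measured TCP pose, the force, the opening and the grip force at its end, in the units of the state.
- bot.sense(): the state, without advancing time (a new reading comes with each control period).
- bot.snapshot(name): name is "scene" or "top"; returns the picture (420x560x3 uint8, red, green, blue); there is no depth.
- bot.calibration(name): a dict with "vertical_fov" (degrees; the focal length in pixels is half the picture's height over the tangent of half this angle, whatever the lens; pixels are square), "cx", "cy" (the principal point, pixels), "R" (3x3) and "t" (3): a world point X has camera coordinates R X + t. Camera axes: x right, y down, z forward; pixel columns grow to the right and rows downward; lengths in m; the calibration is good to about 2 mm. A picture is of the moment at which its call begins. calibration takes no time and is no camera call.
- bot.close_job(): hands the job in; it is judged then, once.
The state is a dict: "clock": time; "qpos": joint angles; "joint_velocities": joint speeds; "tau": joint torques, N m; "tool_pos": TCP position; "eef_rot": TCP orientation; "contact_force": force on the tool from outside, world axes, zero at the start; "moment": the same for the moment, N m; "grip_width": finger opening in m; "grasp_force": force on a finger pad.
Only numpy, scipy, OpenCV 4.12 (cv2) and the standard library are available. Lean on these libraries where they do the work, as an engineer would, in place of code of your own. Each camera call takes 0.05 s, during which the arm holds its last target. There are 200 camera calls.

TASK

Pull the blue cabinet's drawer well open by its handle, put the yellow rubbing pads and the small pine block that are lying on the bench into it, and push the drawer fully home. Then lift the blue dust door out of its wooden stand, lower its two hinge knuckles onto the cabinet's two hinge pins until both are fully seated, and swing the door shut over the drawer. Leave the block plane and the masking tape where they are.

Things in the scene. Friction and masses are not known exactly. Their poses are not given: they have to be found in the camera images.
- cabinet: low blue cabinet, fixed, 280 wide (y), 175 deep (x), roof top at z 72 mm. Origin: middle of its front plane at bench-top height; x points into it, y left, z up. The roof (underside z 66) begins 55 mm behind the front plane; the side walls' front edges (z 4 to 72, y +-130 to 140) end at the front plane and stop the shut door. Hinge brackets with upright pins at its left front edge. Place and yaw vary
- pin_low (a point): foot of the lower hinge pin, on its bracket (8 mm thick): upright steel pin, 8 mm in diameter, 15 mm high, the top 4.5 mm tapered; in the cabinet's frame x -7, y 160, z 22 mm. Brackets reach 10 mm in front and left of the pins, so the door must come in from the front with its knuckles just above the pin tips, then go down
- pin_up (a point): foot of the upper hinge pin, on its bracket: same pin, exactly above the lower one, at z 75 mm (underside of this bracket z 67 mm)
- drawer (a joint): drawer slide in m: 0 shut (front board flush with the cabinet's front plane) to 0.155 fully open, towards the cabinet's -x; stays where it is left, friction about 1.5 N, no spring or catch; may start up to 12 mm ajar
- drawer_handle (a point): centre of the drawer's handle, 100 mm above the bench: dark level bar, 12 mm thick, 92 mm long in y, on two posts 34 mm either side of its middle, above the drawer's front board; nothing before or behind it, so pinch it from above. Front board 10 mm thick, front face 5 mm before the bar's axis, z 12 to 70 mm above the bench
- drawer_floor (a point): centre of the upper face of the drawer's floor, 17 mm above the bench, axes as the cabinet's, moving with the drawer; inside +-71 mm in x, +-122 mm in y; side and back walls 28 mm above the floor. From 0.11 m open all of the inside is clear of the roof
- door: loose dust door, about 0.3 kg: blue panel 10 thick (x), 276 long (y), 78 mm high, yellow tab on top. Origin: middle of the panel's lower edge; y points to the hinge end, z up, -x is the outer face (small dark knob, 12 mm proud, at y -118, z 50). Starts upright in the stand. Hung and shut its axes equal the cabinet's, lower edge 12 mm above the bench; hung, the free end swings freely out to the cabinet's -x
- door_tab (a point): point in the middle of the yellow lifting tab, 15 mm below its top edge and 118 mm above the panel's lower edge; tab 10 mm thick (door's x), 60 mm wide, rising 55 mm above the panel; over the door's centre of mass
- knuckle_low (a point): mouth (lower end) of the lower hinge knuckle: upright steel tube 15 mm long, bore 11, outside 19 mm; at y 160, z 10 mm in the door's frame. Seated when it rests on the bracket: this point then coincides with pin_low
- knuckle_up (a point): mouth of the upper hinge knuckle, the same tube 53 mm above the lower one. Seated when it coincides with pin_up
- door_stand: wooden stand, fixed (place and yaw vary): base 90 x 200 x 12 mm with two pairs of cheeks, tops 46 mm above the bench, forming a 13 mm slot along its y; the door stands in it, lower edge on the base, with the same axes, hinge end away from the robot. Origin: middle of its underside
- pad_a: yellow rubbing pad, a 26 x 60 x 14 mm (x, y, z) block lying flat, about 30 g; origin at the centre of its underside; three alike, some may be absent
- pad_b: yellow rubbing pad, a 26 x 60 x 14 mm (x, y, z) block lying flat, about 30 g; origin at the centre of its underside; three alike, some may be absent
- pad_c: yellow rubbing pad, a 26 x 60 x 14 mm (x, y, z) block lying flat, about 30 g; origin at the centre of its underside; three alike, some may be absent
- pine_caul: small pine block, 52 x 72 mm (x, y), 22 mm high with a little cleat on top (31 mm high in all, inside its outline), about 50 g, lying flat; origin at the centre of its underside; may be absent
- block_plane: black block plane, 52 x 178 x 46 mm, loose bystander on the right; origin at the centre of its underside
- masking_tape: beige roll of masking tape, 105 mm across, 24 mm high, lying on the book at the left, loose bystander; origin at the centre of its underside

How it is judged:
By the outcome, as a careful person would: the job done as asked, in the order asked, and still so for the second after the job is handed in, with the robot touching nothing.
Of pad_a, pad_b, pad_c, pine_caul only 2 to 4 are there at a start; the rules pass over those that are not, and their reading is None.
At some moment in a run one of pad_a, pad_b, pad_c, pine_caul may be knocked a few centimetres aside while the robot is not near it.
It also fails if it takes over 210 s, if anything falls off the work surface, if the arm or the gripper's body presses on something with over 40 N, if the wrist force passes 120 N, or if a joint passes its speed limit or range.

## Working session

There is one attempt and no reset: what is moved stays moved. The work goes in short steps, Python scripts to look and compute and a shell command to move; the robot and the scene stay as the last step left them, time stands still between calls to the robot, and variables do not carry over. Pictures are saved under pics/ and viewed, at most 14 in all, crops included, and the job is handed in when it is done.

```bash
ls; mkdir -p pics
python3 - <<'E'
from workcell import bot
import cv2
for n in("scene","top"):
    im=bot.snapshot(n); cv2.imwrite(f"pics/{n}0.png",im[:,:,::-1]); c=bot.calibration(n); print(n,c)
print(bot.sense())
E
```

```text
pics
scene {'vertical_fov': 53.476705927447455, 'cx': 283.12819855662985, 'cy': 218.13781892429097, 'R': array([[ 0.4831847 , -0.87551686, -0.00166671],
       [-0.57251799, -0.31452274, -0.75716484],
       [ 0.66238636,  0.36680469, -0.65322173]]), 't': array([-0.24361802,  0.45288928,  1.1405694 ])}
top {'vertical_fov': 49.868385942636124, 'cx': 276.5001975800635, 'cy': 213.83308662980164, 'R': array([[-0.15057166, -0.98857607,  0.00674707],
       [-0.94629192,  0.14214938, -0.29038793],
       [ 0.28611147, -0.05010889, -0.95688522]]), 't': array([0.11563777, 0.60585713, 1.90584528])}
{'clock': 0.1, 'qpos': array([-8.76922395e-01,  3.59317589e-01,  1.11762196e-02, -3.30542118e-04,
       -1.22411737e+00, -2.88111573e-01]), 'joint_velocities': array([-4.45724455e-04,  8.13248654e-05,  1.77327178e-03, -1.28607434e-03,
       -5.70068031e-04, -5.27348959e-04]), 'tau': array([-9.83222890e-04, -5.84162486e+01,  2.93753529e+01,  7.01564714e+00,
        1.02001344e-02, -6.47029242e-05]), 'tool_pos': array([ 0.26637779, -0.62003087,  0.40382192]), 'eef_rot': array([-2.07725816e-04, -2.01437078e-01,  9.79501171e-01,  7.18096279e-04]), 'contact_force': array([0.38516634, 0.51232951, 0.31581549]), 'moment': array([ 0.00403387,  0.03063304, -0.01624588]), 'grasp_force': 0.0, 'grip_width': 0.08765534730790166}
```

View pics/scene0.png

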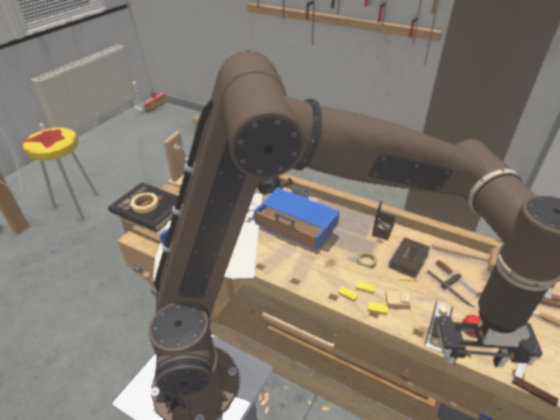

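View pics/top0.png

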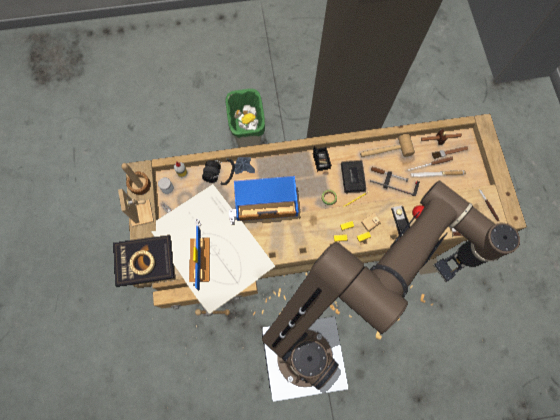

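The top view shows three pads near (347,226), (340,238) and (363,238), and the pine block near (371,222). The cabinet is near (267,198), and the door in its stand is near (198,258). Next I'll view enlarged crops.

```bash
cat > h.py <<'E'
import numpy as np, cv2
from workcell import bot
from scipy.spatial.transform import Rotation as Ro
def cam(n):
    c=bot.calibration(n); return 210/np.tan(np.radians(c["vertical_fov"]/2)),c["cx"],c["cy"],np.array(c["R"]),np.array(c["t"])
def ray(n,u,v,z):   # pixel + height -> world
    f,cx,cy,R,t=cam(n); d=R.T@[(u-cx)/f,(v-cy)/f,1]; o=-R.T@t
    return o+d*(z-o[2])/d[2]
def proj(n,P):
    f,cx,cy,R,t=cam(n); X=np.atleast_2d(P)@R.T+t; return X[:,:2]/X[:,2:]*f+[cx,cy]
def crop(n,x0,y0,w,h,s,out):
    im=bot.snapshot(n)[y0:y0+h,x0:x0+w,::-1]
    im=cv2.resize(im,None,fx=s,fy=s,interpolation=cv2.INTER_CUBIC)
    st=10
    for x in range((-x0)%st,w,st):
        cv2.line(im,(x*s,0),(x*s,4 if (x+x0)%50 else 14),(0,0,255),1)
        if (x+x0)%20==0: cv2.putText(im,str(x+x0),(x*s,24),0,.4,(0,0,255),1)
    for y in range((-y0)%st,h,st):
        cv2.line(im,(0,y*s),(4,y*s),(0,0,255),1)
        if (y+y0)%20==0: cv2.putText(im,str(y+y0),(6,y*s+4),0,.4,(0,0,255),1)
    cv2.imwrite(out,im)
def tool():
    s=bot.sense(); q=s["eef_rot"]; return np.array(s["tool_pos"]),Ro.from_quat([q[1],q[2],q[3],q[0]]),s
def go(P,yaw=None):
    """rows needed to bring grasp point to P, closing line (tool y) at world angle yaw"""
    p,R,s=tool(); g=p+R.apply([0,0,.159]); d=R.inv().apply(np.array(P)-g)*1000
    y=R.apply([0,1,0]); a=np.arctan2(y[1],y[0]); out=None
    if yaw is not None:
        out=-(yaw-a); out=(out+np.pi/2)%np.pi-np.pi/2
    print("grasp",g.round(4),"closing yaw",round(a,4),"shift mm",d.round(1),"turn",out,"q6",round(s["qpos"][5],3))
E
python3 - <<'E'
from h import *
crop("top",180,165,130,130,6,"pics/c1.png") if 0 else None
crop("top",175,170,130,97,6,"pics/c1.png")
crop("top",310,200,110,80,7,"pics/c2.png")
go([.6,0,.2],0)
# gripper check of projection
p,R,s=tool()
print(proj("top",[p+R.apply([0,0,.0])]),proj("top",[[0,0,0]]))
E
```

```text
grasp [ 0.2663 -0.6199  0.2451] closing yaw 1.9765 shift mm [-551.3  437.8   45.5] turn -1.1650505755983698 q6 -0.288
[[468.46827751 255.01061582]] [[303.90725277 357.42595927]]
```

View pics/c1.png

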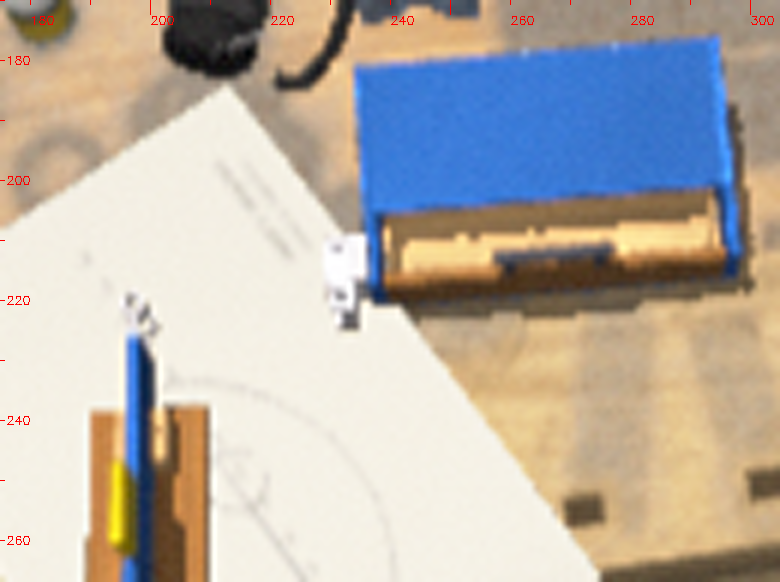

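View pics/c2.png

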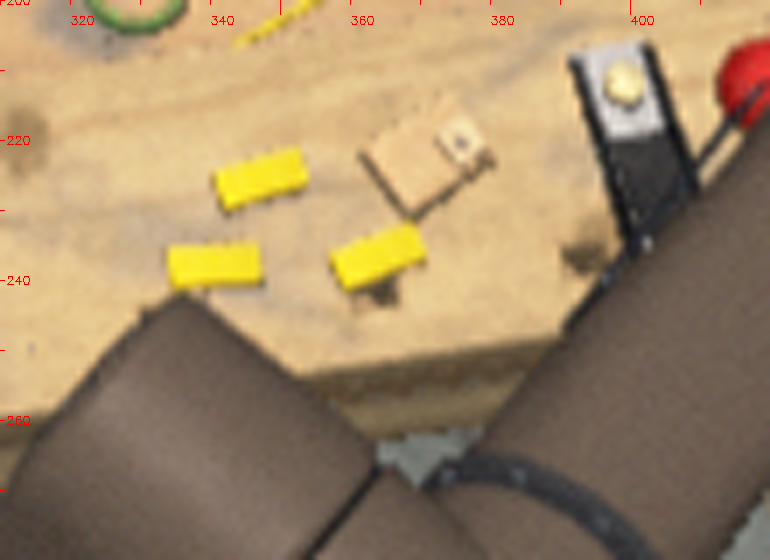

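Crop c1 shows the cabinet roof's back corners at (234,181) and (294.7,176), the handle at about (267.5,213), and the drawer slightly ajar. The door panel's edge is at about x=197. Crop c2 shows pads centred at (347.4,226), (340.7,238) and (364,237), and the block at about (370,221). To get sub-pixel poses I'll fit box models to the colour masks.

```bash
cat > fit.py <<'E'
from h import *
from scipy.optimize import minimize
SS=3
def render(n,boxes,pose,roi):
    """boxes: (lo,hi,value) in body frame; pose x,y,z,yaw -> value image"""
    x0,y0,w,h=roi; f,cx,cy,R,t=cam(n)
    u=x0-.5+(np.arange(w*SS)+.5)/SS; v=y0-.5+(np.arange(h*SS)+.5)/SS
    U,V=np.meshgrid(u,v); d=np.stack([(U-cx)/f,(V-cy)/f,np.ones_like(U)],-1)@R
    o=-R.T@t-np.array(pose[:3]); B=Ro.from_euler("z",pose[3]).as_matrix(); o=o@B; d=d@B
    best=np.full(U.shape,1e9); val=np.zeros(U.shape)
    for lo,hi,c in boxes:
        a=(np.array(lo)-o)/d; b=(np.array(hi)-o)/d
        tn=np.minimum(a,b).max(-1); tf=np.maximum(a,b).min(-1)
        m=(tn<tf)&(tn<best); best[m]=tn[m]; val[m]=c
    return val.reshape(h,SS,w,SS).mean((1,3))
def mask(im,kind):
    r,g,b=[im[...,i].astype(float) for i in range(3)]
    if kind=="blue": return np.clip((b-r)/70,0,1)
    if kind=="yellow": return np.clip((np.minimum(r,g)-b-90)/80,0,1)
def fit(views,p0,boxes,kind,free,ims=None,step=(.006,.006,.006,.04,.006)):
    """views {name:roi}; boxes(p)->list; p=[x,y,z,yaw,...]"""
    ims=ims or {n:bot.snapshot(n) for n in views}
    T={n:mask(ims[n][r[1]:r[1]+r[3],r[0]:r[0]+r[2]],kind) for n,r in views.items()}
    p0=np.array(p0,float); free=list(free)
    def full(q): p=p0.copy(); p[free]=q; return p
    def cost(q):
        p=full(q); return sum(((render(n,boxes(p),p[:4],views[n])-T[n])**2).sum() for n in views)
    q0=p0[free]; sx=np.vstack([q0]+[q0+np.eye(len(free))[i]*step[free[i]] for i in range(len(free))])
    s=minimize(cost,q0,method="Nelder-Mead",options=dict(initial_simplex=sx,xatol=1e-4,fatol=1e-3,maxiter=250))
    return full(s.x),s.fun
def cab(p):
    d=p[4]; m=.001
    return [((.055,-.14,.066),(.175,.14,.072),1),((0,-.14,.004),(.175,-.13,.072),1),((0,.13,.004),(.175,.14,.072),1),
     ((.17,-.14,.004),(.175,.14,.072),1),((-d,-.13,.012),(.01-d,.13,.070),0),((-d,-.128,.005),(.15-d,-.122,.045),0),((-d,.122,.005),(.15-d,.128,.045),0),((-d,-.128,.005),(.15-d,.128,.017),0)]
def door(p,blue=1,yel=0):
    return [((-.005,-.138,0),(.005,.138,.078),blue),((-.005,-.03,.078),(.005,.03,.133),yel)]
def stand(blue=1,yel=0):
    return lambda p: door(p,blue,yel)+[((-.045,-.1,-.012),(.045,.1,0),0)]
pad=lambda p:[((-.013,-.03,0),(.013,.03,.014),1)]
E
python3 - <<'E'
from fit import *
print("centre guess",ray("top",266,216,.04),"handle",ray("top",267.5,212.5,.106),"tab",ray("top",195,254,.14))
ims={n:bot.snapshot(n) for n in("top","scene")}
c=ray("top",266,216,.04); p0=[c[0],c[1],0,-.1+.0,.006]
yaw=np.arctan2(*(lambda d:(-d[0],d[1]))(ray("top",234.3,181.3,.072)-ray("top",294.7,176.3,.072))); print("yaw",yaw); p0[3]=yaw
P=proj("scene",[c])[0]; print("scene px",P)
rt=(226,168,84,64); rs=(int(P[0])-60,int(P[1])-55,110,85)
print(rs)
for v in({"top":rt},{"scene":rs},{"top":rt,"scene":rs}):
    print(list(v),*fit(v,p0,cab,"blue",(0,1,3,4),ims))
for u,v in((347.4,225.9),(340.7,238),(364,237)):
    g=ray("top",u,v,.014); q=proj("scene",[g])[0].astype(int)
    for w in({"top":(int(u)-11,int(v)-8,22,16)},{"scene":(q[0]-15,q[1]-11,30,22)}):
        best=min((fit(w,[g[0],g[1],0,a],pad,"yellow",(0,1,3),ims) for a in(-.3,.3,0)),key=lambda r:r[1]); print(list(w),best)
E
```

```text
centre guess [0.62806928 0.06964337 0.04      ] handle [0.62330196 0.06266121 0.106     ] tab [0.47831933 0.3898826  0.14      ]
yaw -0.060099387348349444
scene px [282.81070382 229.15282491]
(222, 174, 110, 85)
['top'] [ 0.62526602  0.06440554  0.         -0.0592619   0.01511953] 21.58508944318468
['scene'] [ 0.63006615  0.06488979  0.         -0.04809766  0.01111002] 95.1915268329554
['top', 'scene'] [ 0.6268439   0.06465882  0.         -0.05765246  0.01270709] 151.85492315444696
['top'] (array([ 0.54074659, -0.29075508,  0.        ,  0.17740216]), np.float64(8.171712962962962))
['scene'] (array([ 0.54839924, -0.28977704,  0.        ,  0.21830186]), np.float64(85.28951774691359))
['top'] (array([ 0.48787515, -0.24821627,  0.        , -0.06048453]), np.float64(8.755173611111111))
['scene'] (array([ 0.49275649, -0.2480477 ,  0.        ,  0.24274861]), np.float64(84.03849922839507))
['top'] (array([ 0.47803508, -0.35578369,  0.        ,  0.23152715]), np.float64(6.782110339506174))
['scene'] (array([ 0.48270859, -0.35452864,  0.        ,  0.12413847]), np.float64(75.74106674382716))
```

Run:
```python
from fit import *
ims={n:bot.snapshot(n) for n in("top","scene")}
print(proj("scene",[[.5407,-.2908,.007],[.4879,-.2482,.007],[.4780,-.3558,.007]]))
im=ims["scene"]; m=(mask(im,"yellow")>.5).astype(np.uint8)[270:330,320:420]
k,l,s,c=cv2.connectedComponentsWithStats(m); print([(s[i,4],(c[i]+[320,270]).round(1)) for i in range(1,k) if s[i,4]>15])
# cabinet corners overlay
p=[.62527,.0644,0,-.0593]; 
for n in("top","scene"):
    big=cv2.resize(ims[n][:,:,::-1],None,fx=6,fy=6,interpolation=cv2.INTER_CUBIC)
    B=Ro.from_euler("z",p[3]).as_matrix(); W=lambda q:np.array(q)@B.T+p[:3]
    for a,b in(((0,-.14,.072),(0,.14,.072)),((.175,-.14,.072),(.175,.14,.072)),((0,-.14,.072),(.175,-.14,.072)),((0,.14,.072),(.175,.14,.072)),((0,-.14,.004),(0,-.14,.072)),((0,.14,.004),(0,.14,.072)),((.055,-.14,.072),(.055,.14,.072))):
        q=proj(n,[W(a),W(b)]); q=((q+.5)*6-.5).astype(int); cv2.line(big,tuple(map(int,q[0])),tuple(map(int,q[1])),(0,0,255),1)
    x,y=(225,165) if n=="top" else (225,170); out=big[y*6:y*6+360,x*6:x*6+740]; cv2.imwrite(f"pics/o_{n}.png",out)
a=cv2.imread("pics/o_top.png"); b=cv2.imread("pics/o_scene.png"); w=min(a.shape[1],b.shape[1]); 
a=cv2.resize(a,None,fx=.8,fy=.8);b=cv2.resize(b,None,fx=.8,fy=.8); cv2.imwrite("pics/o.png",np.vstack([a,b]))
```

```text
[[364.91419432 287.08436349]
 [346.93411047 293.18725424]
 [377.34894123 308.25706536]]
[(np.int32(63), array([364.8, 286.1])), (np.int32(67), array([347.6, 292.7])), (np.int32(83), array([377.3, 307.3]))]
```

View pics/o.png

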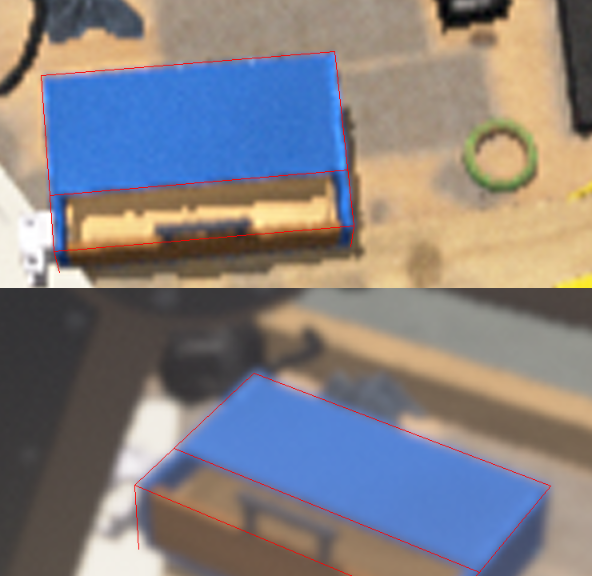

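The box model lands within about 1 px in both views: cabinet at about (0.626, 0.064), yaw about -0.058, drawer about 12 mm ajar. Handle centre is then about (0.620, 0.065, 0.100). Next I'll plan the approach.

```bash
cat >> h.py <<'E'
def plan(*wps):
    """each wp (P, yaw|None[, exact]): prints turn rows first, then n chunks in the tool frame after the turn"""
    p,R,s=tool(); g=p+R.apply([0,0,.159]); 
    print("at",g.round(4),"q",np.round(s["qpos"],2),"F",np.round(s["contact_force"],1),"w",round(s["grip_width"]*1000,1),"gf",round(s["grasp_force"],1),"t",round(s["clock"],1))
    for P,yaw in wps:
        T=0
        if yaw is not None:
            y=R.apply([0,1,0]); a=np.arctan2(y[1],y[0]); T=(-(yaw-a)+np.pi/2)%np.pi-np.pi/2
            R=R*Ro.from_euler("z",T)
        d=R.inv().apply(np.array(P)-g)*1000; n=int(np.ceil(np.linalg.norm(d)/200)) or 1
        print("->",np.round(P,4),"turn",round(T,3),"shift",d.round(1),f"= {n} x",(d/n).round(1)); g=np.array(P)
CAB=np.array([.6262,.0645,0]); CY=-.058
def cabw(x,y,z): return CAB+Ro.from_euler("z",CY).apply([x,y,z])
E
python3 -c "
from h import *
H=cabw(-.007,0,.1); print(H)
plan(([.55,-.05,.23],CY),(H+[0,0,.06],None),(H,None))"
```

```text
[0.61921177 0.06490577 0.1       ]
at [ 0.2664 -0.6201  0.2455] q [-0.88  0.36  0.01 -0.   -1.22 -0.29] F [-0.7 -0.  -0.2] w 87.5 gf 0.0 t 0.4
-> [ 0.55 -0.05  0.23] turn -1.107 shift [-585.6 -250.1   15.6] = 4 x [-146.4  -62.5    3.9]
-> [0.6192 0.0649 0.16  ] turn 0 shift [-118.7  -62.4   70. ] = 1 x [-118.7  -62.4   70. ]
-> [0.6192 0.0649 0.1   ] turn 0 shift [ 0. -0. 60.] = 1 x [ 0. -0. 60.]
```

```bash
H="python3 -m handwheel"
$H '[[0,0,0,-0.6,0],[0,0,0,-0.6,0],[0,0,0,-0.6,0],[0,0,0,-0.6,0],[0,0,0,-0.6,0]]'
$H '[[0,0,0,-0.507,0],[0,0,0,-0.507,0],[0,0,0,-0.507,0],[0,0,0,-0.507,0],[0,0,0,-0.507,0]]'
for i in 1 2 3 4; do $H '[[-35,-15,1,0,0],[-70,-30,2,0,0],[-105,-45,3,0,0],[-146.4,-62.5,3.9,0,0],[-146.4,-62.5,3.9,0,0]]'; done
$H '[[-30,-15,17,0,0],[-60,-31,35,0,0],[-90,-47,52,0,0],[-118.7,-62.4,70,0,0],[-118.7,-62.4,70,0,0]]'
python3 -c "
from h import *
plan((cabw(-.007,0,.16),CY),(cabw(-.007,0,.1),None))
crop('top',225,165,90,70,8,'pics/h1.png')"
```

```text
clock: 0.82
tool_pos: [0.2664, -0.6202, 0.4046]
eef_rot: [0.0, -0.485, 0.875, 0.0]
contact_force: [-0.0, -0.0, 0.4]
grip_width: 0.0877
grasp_force: 0.0
clock: 1.23
tool_pos: [0.2665, -0.6201, 0.4047]
eef_rot: [0.0, -0.688, 0.725, -0.0]
contact_force: [-0.3, 0.2, -0.8]
grip_width: 0.0879
grasp_force: 0.0
clock: 1.65
tool_pos: [0.339, -0.4733, 0.4012]
eef_rot: [0.001, -0.686, 0.728, -0.0]
contact_force: [-0.7, -0.6, -0.4]
grip_width: 0.0874
grasp_force: 0.0
clock: 2.07
tool_pos: [0.41, -0.3309, 0.3972]
eef_rot: [0.001, -0.686, 0.727, -0.0]
contact_force: [-1.6, -0.6, -0.7]
grip_width: 0.0876
grasp_force: 0.0
clock: 2.48
tool_pos: [0.4812, -0.1884, 0.3932]
eef_rot: [0.001, -0.686, 0.727, -0.0]
contact_force: [0.1, -0.5, -0.3]
grip_width: 0.0875
grasp_force: 0.0
clock: 2.9
tool_pos: [0.5524, -0.0456, 0.3889]
eef_rot: [0.001, -0.686, 0.727, -0.0]
contact_force: [0.6, -0.7, -0.5]
grip_width: 0.0877
grasp_force: 0.0
clock: 3.32
tool_pos: [0.6207, 0.0687, 0.3147]
eef_rot: [-0.002, -0.686, 0.728, 0.001]
contact_force: [0.1, -0.1, -1.4]
grip_width: 0.0878
grasp_force: 0.0
at [0.62   0.0685 0.1557] q [ 0.42  0.35 -0.22 -0.   -1.01 -0.48] F [ 0.1 -0.1 -1.4] w 87.8 gf 0.0 t 3.3
-> [0.6192 0.0649 0.16  ] turn -0.001 shift [ 3.7  0.6 -4.3] = 1 x [ 3.7  0.6 -4.3]
-> [0.6192 0.0649 0.1   ] turn 0 shift [-0.1 -0.2 60. ] = 1 x [-0.1 -0.2 60. ]
```

View pics/h1.png

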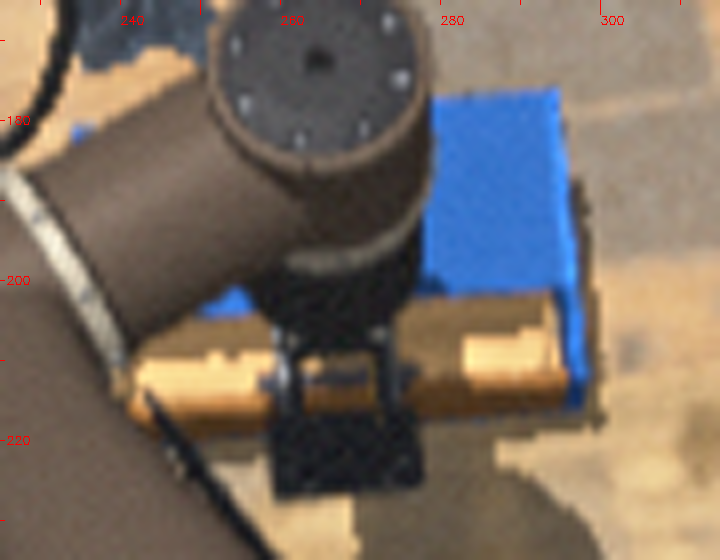

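The gripper sits squarely over the handle bar, which spans (256–275, 212). I'll descend, pinch it and pull.

```bash
H="python3 -m handwheel"
$H '[[3.7,0.6,15,0,0],[3.7,0.6,30,0,0],[3.7,0.6,45,0,0],[3.7,0.6,56,0,0],[3.7,0.6,56,0,0]]'
$H '[[0,0,0,0,255],[0,0,0,0,255],[0,0,0,0,255],[0,0,0,0,255],[0,0,0,0,255]]'
$H '[[0,0,0,0,255],[0,0,0,0,255],[0,0,0,0,255],[0,0,0,0,255],[0,0,0,0,255]]'
$H '[[0,14,0,0,255],[0,28,0,0,255],[0,42,0,0,255],[0,56,0,0,255],[0,70,0,0,255]]'
$H '[[0,14,0,0,255],[0,28,0,0,255],[0,42,0,0,255],[0,56,0,0,255],[0,68,0,0,255]]'
python3 -c "
from h import *
plan()"
```

```text
clock: 3.78
tool_pos: [0.6174, 0.0604, 0.2611]
eef_rot: [-0.001, -0.685, 0.728, 0.001]
contact_force: [-0.3, 0.4, 0.4]
grip_width: 0.0879
grasp_force: 0.0
clock: 4.2
tool_pos: [0.6185, 0.0612, 0.2638]
eef_rot: [0.001, -0.686, 0.727, -0.0]
contact_force: [-0.3, -0.2, -0.2]
grip_width: 0.0602
grasp_force: 0.0
clock: 4.62
tool_pos: [0.6186, 0.0612, 0.2631]
eef_rot: [0.0, -0.686, 0.727, -0.0]
contact_force: [1.1, -0.2, -0.2]
grip_width: 0.0266
grasp_force: 0.9
clock: 5.03
tool_pos: [0.5484, 0.0656, 0.2632]
eef_rot: [0.001, -0.686, 0.727, -0.0]
contact_force: [1.5, 2.8, -1.0]
grip_width: 0.011
grasp_force: 30.0
clock: 5.45
tool_pos: [0.4802, 0.0698, 0.2632]
eef_rot: [0.001, -0.686, 0.727, -0.0]
contact_force: [2.6, 5.4, -3.5]
grip_width: 0.0107
grasp_force: 30.0
at [0.4805 0.07   0.1042] q [ 0.55  0.19 -0.59 -0.   -0.79 -0.61] F [ 2.6  5.4 -3.5] w 10.7 gf 30.0 t 5.5
```

```bash
H="python3 -m handwheel"
$H '[[0,0,0,0,0],[0,0,0,0,0],[0,0,0,0,0],[0,0,0,0,0],[0,0,0,0,0]]'
$H '[[0,0,0,0,0],[0,0,-30,0,0],[0,0,-60,0,0],[0,0,-90,0,0],[0,0,-120,0,0]]' |head -2
python3 -c "
from h import *
plan(([.42,-.12,.25],None))"
```

```text
clock: 5.87
tool_pos: [0.4808, 0.069, 0.2629]
eef_rot: [-0.0, -0.686, 0.727, -0.0]
contact_force: [-0.2, 0.0, -0.0]
grip_width: 0.0387
grasp_force: 0.0
clock: 6.28
tool_pos: [0.4805, 0.0689, 0.3843]
at [0.4804 0.0689 0.2253] q [ 0.55  0.06 -0.42  0.   -1.09 -0.61] F [ 0.9 -0.2 -0.3] w 72.1 gf 0.0 t 6.3
-> [ 0.42 -0.12  0.25] turn 0 shift [192.1  49.3 -24.6] = 1 x [192.1  49.3 -24.6]
```

```bash
H="python3 -m handwheel"
$H '[[40,10,-5,0,110],[80,20,-10,0,110],[120,30,-15,0,110],[160,40,-20,0,110],[192,49,-25,0,110]]'|tail -2
python3 - <<'E'
from fit import *
crop("top",340,205,60,48,12,"pics/p1.png")
crop("scene",200,165,150,110,5,"pics/d1.png")
a=cv2.imread("pics/p1.png");
crop("scene",330,265,100,60,8,"pics/p2.png")
ims={n:bot.snapshot(n) for n in("top","scene")}
for u,v in((347.4,225.9),(340.7,238),(364,237)):
    g=ray("top",u,v,.014)
    best=min((fit({"top":(int(u)-11,int(v)-8,22,16)},[g[0],g[1],0,a],pad,"yellow",(0,1,3),ims) for a in(-.3,.3,0)),key=lambda r:r[1]); print(best)
b=cv2.imread("pics/p2.png"); a=cv2.resize(a,None,fx=.5,fy=.5) if 0 else a
cv2.imwrite("pics/p.png",cv2.resize(b,(800,480)))
E
```

```text
grip_width: 0.052
grasp_force: 0.0
(array([ 0.5385344 , -0.29599432,  0.        ,  0.32119756]), np.float64(36.49848572530864))
(array([ 0.48677461, -0.25353392,  0.        ,  0.03728469]), np.float64(32.29269868827161))
(array([ 0.4780598 , -0.35567787,  0.        ,  0.23267926]), np.float64(7.477334104938271))
```

View pics/p1.png

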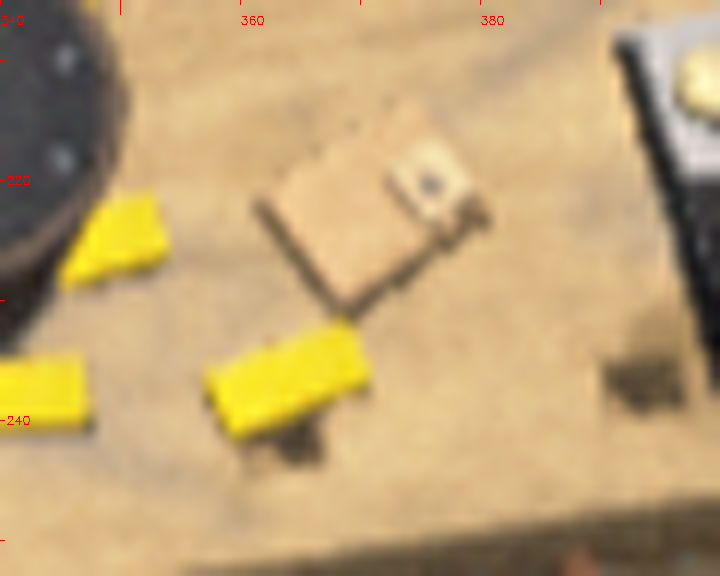

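View pics/p.png

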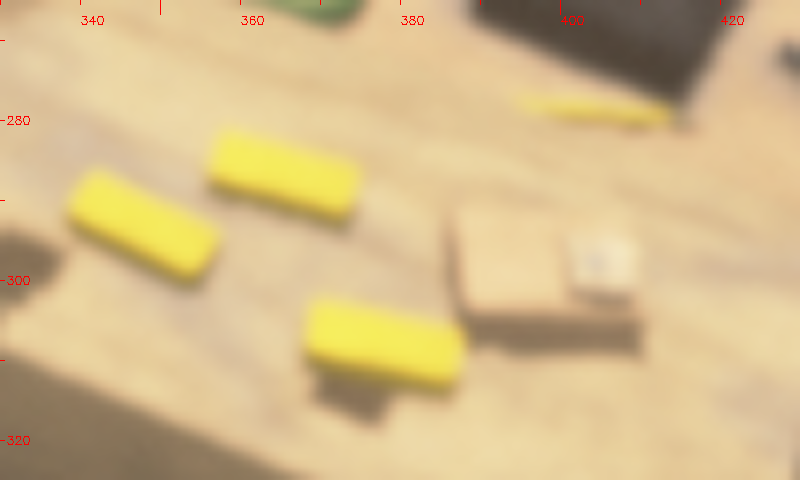

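p1 (top) shows the pine block's top-face corners at (361.8,221), (368.5,229.3), (379,221.6) and about (373.7,213.7); the third pad is clear of it. p2 (scene) shows the same block at (387.4,303.6), (409.4,303.4), (409.2,291.5) and (386.2,290.2). I'll check these against its known size.

Run:
```python
from fit import *
for n,c in(("top",[(361.8,221),(368.5,229.3),(379,221.6),(373.7,213.7)]),("scene",[(386.2,290.2),(387.4,303.6),(409.4,303.4),(409.2,291.5)])):
    W=np.array([ray(n,u-.5,v-.5,.022)[:2] for u,v in c]); E=np.roll(W,-1,0)-W
    print(n,W.round(4).tolist(),"len",np.linalg.norm(E,axis=1).round(4),"ang",np.arctan2(E[:,1],E[:,0]).round(2),"c",W.mean(0).round(4))
CB=cabw(0,0,0)
plan(([.478,-.3557,.10],.2327),([.478,-.3557,.008],None),([.478,-.3557,.13],None),(cabw(-.06,-.08,.16),CY+np.pi/2),(cabw(-.06,-.08,.03),None))
```

```text
top [[0.5477, -0.3574], [0.5048, -0.3795], [0.5332, -0.4344], [0.5737, -0.4185]] len [0.0483 0.0619 0.0435 0.0664] ang [-2.67 -1.09  0.38  1.97] c [ 0.5398 -0.3974]
scene [[0.5502, -0.3568], [0.4998, -0.3775], [0.5341, -0.4382], [0.581, -0.424]] len [0.0545 0.0697 0.049  0.074 ] ang [-2.75 -1.06  0.29  2.  ] c [ 0.5413 -0.3991]
at [ 0.4205 -0.1199  0.249 ] q [ 0.18 -0.05 -0.47 -0.   -1.14 -0.24] F [ 0.1  0.1 -0.4] w 49.9 gf 0.0 t 7.0
-> [ 0.478  -0.3557  0.1   ] turn -0.292 shift [242.8  -1.6 148.9] = 2 x [121.4  -0.8  74.5]
-> [ 0.478  -0.3557  0.008 ] turn 0 shift [ 0.  0. 92.] = 1 x [ 0.  0. 92.]
-> [ 0.478  -0.3557  0.13  ] turn 0 shift [  -0.   -0. -122.] = 1 x [  -0.   -0. -122.]
-> [ 0.5617 -0.0119  0.16  ] turn -1.28 shift [  63.6 -348.1  -30. ] = 2 x [  31.8 -174.   -15. ]
-> [ 0.5617 -0.0119  0.03  ] turn 0 shift [  0.   0. 130.] = 1 x [  0.   0. 130.]
```

View pics/d1.png

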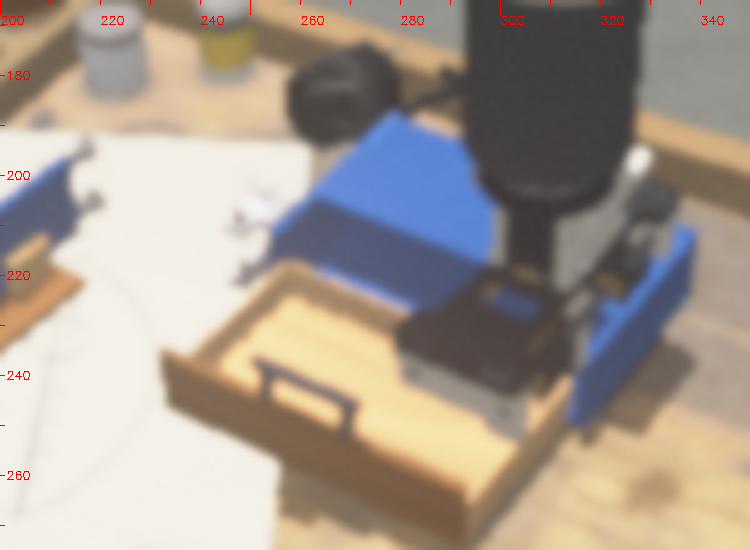

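d1 shows the drawer well open, with the handle at about (260,240). The pine block is 52×72 within error, centred at (0.540,-0.398) with a closing yaw of about 0.43. I'll fetch pad C first; the fingertips stand 19 mm ahead of the grasp point, so the grasp height is 0.022.

```bash
H="python3 -m handwheel"
$H '[[0,0,0,-0.12,130],[0,0,0,-0.24,130],[0,0,0,-0.292,130],[0,0,0,-0.292,130]]'|tail -2
$H '[[30,0,19,0,130],[60,0,38,0,130],[90,0,56,0,130],[121.4,-0.8,74.5,0,130],[121.4,-0.8,74.5,0,130]]' |tail -1
$H '[[30,0,19,0,130],[60,0,38,0,130],[90,0,56,0,130],[121.4,-0.8,74.5,0,130],[121.4,-0.8,74.5,0,130]]' |tail -1
python3 -c "
from h import *
plan(([.478,-.3557,.022],None))"
```

```text
grip_width: 0.0435
grasp_force: 0.0
grasp_force: 0.0
grasp_force: 0.0
at [ 0.4783 -0.3577  0.0951] q [-0.32  0.37 -0.35  0.   -0.86  0.55] F [ 0.5 -0.8 -0.4] w 43.0 gf 0.0 t 8.1
-> [ 0.478  -0.3557  0.022 ] turn 0 shift [-1.8 -0.5 73.1] = 1 x [-1.8 -0.5 73.1]
```

```bash
H="python3 -m handwheel"
$H '[[-0.5,0,20,0,130],[-0.5,0,40,0,130],[-0.5,0,60,0,130],[-0.5,0,75,0,130],[-0.5,0,75,0,130]]'|sed -n '2p;4p'
$H '[[0,0,0,0,255],[0,0,0,0,255],[0,0,0,0,255],[0,0,0,0,255],[0,0,0,0,255]]'
$H '[[0,0,0,0,255],[0,0,-15,0,255],[0,0,-30,0,255],[0,0,-60,0,255],[0,0,-100,0,255]]'
python3 -c "
from h import *
plan((cabw(-.06,-.08,.16),CY+np.pi/2),(cabw(-.06,-.08,.041),None))"
```

```text
tool_pos: [0.4777, -0.3535, 0.1807]
contact_force: [-0.6, 0.4, -0.2]
clock: 8.95
tool_pos: [0.4788, -0.355, 0.1853]
eef_rot: [-0.0, 0.785, -0.62, 0.001]
contact_force: [0.4, 2.7, 4.4]
grip_width: 0.0254
grasp_force: 30.0
clock: 9.37
tool_pos: [0.477, -0.3546, 0.2827]
eef_rot: [0.001, 0.785, -0.62, -0.003]
contact_force: [1.7, 0.2, -0.6]
grip_width: 0.0254
grasp_force: 30.0
at [ 0.4762 -0.3542  0.1237] q [-0.31  0.33 -0.33 -0.   -0.92  0.54] F [ 1.7  0.2 -0.6] w 25.4 gf 30.0 t 9.4
-> [ 0.5617 -0.0119  0.16  ] turn -1.28 shift [  65.3 -346.8  -35.9] = 2 x [  32.6 -173.4  -18. ]
-> [ 0.5617 -0.0119  0.041 ] turn 0 shift [  0.6   0.2 119. ] = 1 x [  0.6   0.2 119. ]
```

```bash
H="python3 -m handwheel"
$H '[[0,0,-5,-0.12,255],[0,0,-10,-0.24,255],[0,0,-10,-0.36,255],[0,0,-10,-0.48,255],[0,0,-10,-0.6,255]]'|tail -1
$H '[[0,0,0,-0.12,255],[0,0,0,-0.24,255],[0,0,0,-0.36,255],[0,0,0,-0.48,255],[0,0,0,-0.6,255]]'|tail -1
$H '[[0,0,0,-0.08,255],[0,-30,-3,-0.08,255],[0,-60,-6,-0.08,255]]'|tail -1
$H '[[10,-40,-5,0,255],[20,-80,-9,0,255],[30,-120,-13,0,255],[32,-143,-13,0,255],[32,-143,-13,0,255]]'|tail -1
$H '[[10,-40,0,0,255],[20,-80,-3,0,255],[30,-120,-6,0,255],[33,-144,-6,0,255],[33,-144,-6,0,255]]'|tail -1
python3 -c "
from h import *
plan((cabw(-.06,-.08,.16),CY+np.pi/2),(cabw(-.06,-.08,.045),None))"
```

```text
grasp_force: 30.0
grasp_force: 30.0
grasp_force: 30.0
grasp_force: 30.0
grasp_force: 30.0
at [ 0.5689 -0.0092  0.1605] q [ 0.33  0.26 -0.34 -0.   -0.97  1.19] F [-0.2  0.  -0.7] w 25.2 gf 30.0 t 11.3
-> [ 0.5617 -0.0119  0.16  ] turn 0.004 shift [-7.   3.1  0.5] = 1 x [-7.   3.1  0.5]
-> [ 0.5617 -0.0119  0.045 ] turn 0 shift [-2.00e-01  1.00e-01  1.15e+02] = 1 x [-2.00e-01  1.00e-01  1.15e+02]
```

```bash
H="python3 -m handwheel"
$H '[[-7,3,30,0,255],[-7,3,60,0,255],[-7,3,90,0,255],[-7,3,108,0,255],[-7,3,114,0,255]]'|sed -n '2p;4p'
$H '[[0,0,1,0,255],[0,0,1,0,130],[0,0,1,0,130],[0,0,1,0,130],[0,0,1,0,130]]'|sed -n '2p;4,6p'
$H '[[0,0,-30,0,130],[0,0,-60,0,130],[0,0,-95,0,130],[0,0,-120,0,130],[0,0,-120,0,130]]'|tail -1
python3 - <<'E'
from fit import *
plan(([.48,-.2,.2],None))
E
```

```text
tool_pos: [0.5589, -0.0163, 0.2021]
contact_force: [-6.1, 0.9, 25.0]
tool_pos: [0.5608, -0.0151, 0.2051]
contact_force: [-0.8, 5.2, 4.0]
grip_width: 0.0414
grasp_force: 2.8
grasp_force: 0.0
at [ 0.5637 -0.0148  0.1717] q [ 0.32  0.23 -0.35  0.   -0.98  1.19] F [ 1.   0.3 -0.1] w 42.7 gf 0.0 t 12.5
-> [ 0.48 -0.2   0.2 ] turn 0 shift [-72.9 189.5 -29.5] = 2 x [-36.5  94.8 -14.7]
```

```bash
cat > pads.py <<'E'
from fit import *
def pads(z=.014):
    ims={"top":bot.snapshot("top")}; im=ims["top"]
    m=(mask(im,"yellow")>.4).astype(np.uint8); m[:,:325]=0; m[:205]=0; m[270:]=0; m[:,395:]=0
    k,l,s,c=cv2.connectedComponentsWithStats(m)
    for i in range(1,k):
        if s[i,4]<35: continue
        u,v=c[i]; g=ray("top",u,v,.014)
        r=min((fit({"top":(int(u)-9,int(v)-7,18,14)},[g[0],g[1],0,a],pad,"yellow",(0,1,3),ims) for a in(-.5,0,.5,1.2)),key=lambda r:r[1]); print("pad px",c[i].round(1),"n",s[i,4],r[0].round(4),round(r[1],1))
if __name__=="__main__": pads()
E
python3 pads.py; python3 -c "
from h import *
plan(([.5407,-.2908,.12],.177),([.5407,-.2908,.022],None),([.4879,-.2482,.12],-.06),([.54,-.398,.12],.43))"
```

```text
pad px [346.8 224.9] n 69 [ 0.5412 -0.2907  0.      0.1769] 8.7
pad px [339.9 237.3] n 70 [ 0.4872 -0.2486  0.     -0.1483] 8.6
at [ 0.5624 -0.0148  0.169 ] q [ 0.32  0.23 -0.35  0.   -0.98  1.19] F [ 0.7  0.  -0.2] w 43.1 gf 0.0 t 12.6
-> [ 0.5407 -0.2908  0.12  ] turn 1.337 shift [267.9  70.3  48.3] = 2 x [133.9  35.1  24.1]
-> [ 0.5407 -0.2908  0.022 ] turn 0 shift [ 0.1  0.7 98. ] = 1 x [ 0.1  0.7 98. ]
-> [ 0.4879 -0.2482  0.12  ] turn 0.237 shift [-39.6  54.6 -98.3] = 1 x [-39.6  54.6 -98.3]
-> [ 0.54  -0.398  0.12 ] turn -0.49 shift [1.579e+02 1.510e+01 1.000e-01] = 1 x [1.579e+02 1.510e+01 1.000e-01]
```

```bash
H="python3 -m handwheel"
$H '[[0,0,0,0.12,130],[0,0,0,0.24,130],[0,0,0,0.36,130],[0,0,0,0.48,130],[0,0,0,0.6,130]]'|tail -1
$H '[[0,0,0,0.12,130],[0,0,0,0.24,130],[0,0,0,0.36,130],[0,0,0,0.48,130],[0,0,0,0.6,130]]'|tail -1
$H '[[0,0,0,0.12,130],[0,0,0,0.137,130]]'|tail -1
$H '[[30,8,6,0,130],[60,16,12,0,130],[95,25,18,0,130],[133.9,35.1,24.1,0,130],[133.9,35.1,24.1,0,130]]'|tail -1
$H '[[30,8,6,0,130],[60,16,12,0,130],[95,25,18,0,130],[133.9,35.1,24.1,0,130],[133.9,35.1,24.1,0,130]]'|tail -1
$H '[[0,0,20,0,130],[0,0,20,0,130]]'|tail -1
python3 -c "
from h import *
plan(([.5407,-.2908,.022],.177))"
```

```text
grasp_force: 0.0
grasp_force: 0.0
grasp_force: 0.0
grasp_force: 0.0
grasp_force: 0.0
grasp_force: 0.0
at [ 0.536  -0.2915  0.0934] q [-0.18  0.39 -0.32 -0.   -0.87  0.36] F [-1.6  0.9 -0.8] w 42.8 gf 0.0 t 14.6
-> [ 0.5407 -0.2908  0.022 ] turn 0.0 shift [ 0.3 -5.  71.4] = 1 x [ 0.3 -5.  71.4]
```

```bash
H="python3 -m handwheel"
$H '[[0,-3,20,0,130],[0,-3,40,0,130],[0,-3,60,0,130],[0,-3,72,0,130],[0,-3,74,0,130]]'|sed -n '2p;4p'
$H '[[0,0,0,0,255],[0,0,0,0,255],[0,0,0,0,255],[0,0,0,0,255],[0,0,0,0,255]]'|sed -n '2p;4,6p'
$H '[[0,0,0,0,255],[0,0,-20,0,255],[0,0,-50,0,255],[0,0,-90,0,255],[0,0,-130,0,255]]'|sed -n '2p;4,6p'
python3 -c "
from h import *
plan((cabw(-.06,-.02,.16),CY+np.pi/2),(cabw(-.06,-.02,.046),None))"
```

```text
tool_pos: [0.5406, -0.2901, 0.1796]
contact_force: [-0.4, 0.2, -0.5]
tool_pos: [0.542, -0.2908, 0.1832]
contact_force: [0.9, 0.8, 4.7]
grip_width: 0.0258
grasp_force: 30.0
tool_pos: [0.5409, -0.2907, 0.3128]
contact_force: [1.3, 0.4, 0.3]
grip_width: 0.0257
grasp_force: 30.0
at [ 0.5405 -0.2906  0.1538] q [-0.18  0.33 -0.25 -0.   -0.99  0.35] F [1.3 0.4 0.3] w 25.7 gf 30.0 t 15.8
-> [0.5651 0.048  0.16  ] turn -1.336 shift [   4.9 -339.5   -6.1] = 2 x [   2.5 -169.7   -3. ]
-> [0.5651 0.048  0.046 ] turn 0 shift [  0.2   0.  114. ] = 1 x [  0.2   0.  114. ]
```

```bash
H="python3 -m handwheel"
$H '[[0,0,0,-0.12,255],[0,0,0,-0.24,255],[0,0,0,-0.36,255],[0,0,0,-0.48,255],[0,0,0,-0.6,255]]'|tail -1
$H '[[0,0,0,-0.12,255],[0,0,0,-0.24,255],[0,0,0,-0.36,255],[0,0,0,-0.48,255],[0,0,0,-0.6,255]]'|tail -1
$H '[[0,0,0,-0.12,255],[0,0,0,-0.136,255]]'|tail -1
$H '[[0,-40,-1,0,255],[0,-80,-2,0,255],[0,-120,-2,0,255],[2.5,-160,-3,0,255],[2.5,-169.7,-3,0,255]]'|tail -1
$H '[[0,-40,-1,0,255],[0,-80,-2,0,255],[0,-120,-2,0,255],[2.5,-160,-3,0,255],[2.5,-169.7,-3,0,255]]'|tail -1
$H '[[0,0,0,0,255],[0,0,0,0,255],[0,0,0,0,255]]'|tail -1
python3 -c "
from h import *
plan((cabw(-.06,-.02,.044),CY+np.pi/2))"
```

```text
grasp_force: 30.0
grasp_force: 30.0
grasp_force: 30.0
grasp_force: 30.0
grasp_force: 30.0
grasp_force: 30.0
at [0.5658 0.0472 0.1588] q [ 0.43  0.26 -0.35 -0.   -0.97  1.08] F [-0.8  0.1 -0.6] w 25.6 gf 30.0 t 17.9
-> [0.5651 0.048  0.044 ] turn -0.001 shift [ -0.6  -0.8 114.8] = 1 x [ -0.6  -0.8 114.8]
```

Then on to pad B; I'll re-measure once I'm clear.

```bash
H="python3 -m handwheel"
$H '[[0,-1,30,0,255],[0,-1,60,0,255],[0,-1,90,0,255],[0,-1,104,0,255],[0,-1,104,0,255]]'|sed -n '2p;4p'
$H '[[0,0,4,0,255],[0,0,8,0,255],[0,0,11,0,255],[0,0,11,0,255]]'|sed -n '2p;4p'
$H '[[0,0,0,0,130],[0,0,0,0,130],[0,0,0,0,130],[0,0,0,0,130]]'|sed -n '2p;4,6p'
$H '[[0,0,-30,0,130],[0,0,-60,0,130],[0,0,-95,0,130],[0,0,-125,0,130],[0,0,-125,0,130]]'|tail -1
python3 pads.py; python3 -c "
from h import *
plan(([.4872,-.2486,.08],-.10))"
```

```text
tool_pos: [0.5646, 0.0468, 0.2104]
contact_force: [-0.6, 0.5, -0.7]
tool_pos: [0.5663, 0.0486, 0.2033]
contact_force: [0.4, 0.3, -0.7]
tool_pos: [0.5662, 0.0489, 0.2033]
contact_force: [0.3, -0.4, -0.5]
grip_width: 0.0419
grasp_force: 0.0
grasp_force: 0.0
pad px [339.9 237.3] n 70 [ 0.4887 -0.2485  0.     -0.1487] 6.6
at [0.5682 0.0495 0.1728] q [ 0.43  0.24 -0.33  0.   -0.99  1.08] F [ 0.5 -0.6 -0.3] w 43.0 gf 0.0 t 19.5
-> [ 0.4872 -0.2486  0.08  ] turn -1.528 shift [-305.   -51.4   91.5] = 2 x [-152.5  -25.7   45.8]
```

```bash
H="python3 -m handwheel"
$H '[[0,0,0,0.12,130],[0,0,0,0.24,130],[0,0,0,0.36,130],[0,0,0,0.48,130],[0,0,0,0.6,130]]'|tail -1
$H '[[0,0,0,0.12,130],[0,0,0,0.24,130],[0,0,0,0.36,130],[0,0,0,0.48,130],[0,0,0,0.6,130]]'|tail -1
$H '[[0,0,0,0.12,130],[0,0,0,0.24,130],[0,0,0,0.36,130],[0,0,0,0.414,130]]'|tail -1
$H '[[40,7,2,0,130],[80,13,5,0,130],[120,20,15,0,130],[152.5,25.7,30,0,130],[152.5,25.7,30,0,130]]'|tail -1
$H '[[40,7,10,0,130],[80,13,30,0,130],[120,20,45,0,130],[152.5,25.7,58,0,130],[152.5,25.7,58,0,130]]'|tail -1
$H '[[0,0,0,0,130],[0,0,0,0,130],[0,0,0,0,130]]'|tail -1
python3 -c "
from h import *
plan(([.488,-.2485,.022],-.11))"
```

```text
grasp_force: 0.0
grasp_force: 0.0
grasp_force: 0.0
grasp_force: 0.0
grasp_force: 0.0
grasp_force: 0.0
at [ 0.4847 -0.2488  0.081 ] q [-0.11  0.31 -0.48 -0.   -0.77  0.01] F [ 0.7 -0.7 -0.1] w 43.1 gf 0.0 t 21.7
-> [ 0.488  -0.2485  0.022 ] turn 0.01 shift [-0.7 -3.3 59. ] = 1 x [-0.7 -3.3 59. ]
```

```bash
H="python3 -m handwheel"
$H '[[0,-3,20,0,130],[0,-3,40,0,130],[0,-3,53,0,130],[0,-3,57,0,130],[0,-3,57,0,130]]'|sed -n '2p;4p'
$H '[[0,0,0,0,255],[0,0,0,0,255],[0,0,0,0,255],[0,0,0,0,255],[0,0,0,0,255]]'|sed -n '2p;4,6p'
$H '[[0,0,0,0,255],[0,0,-20,0,255],[0,0,-50,0,255],[0,0,-90,0,255],[0,0,-130,0,255]]'|sed -n '2p;4,6p'
python3 -c "
from h import *
plan(([.5620,-.0142,.16],CY+np.pi/2),([.5620,-.0142,.060],None))"
```

```text
tool_pos: [0.4874, -0.2487, 0.1823]
contact_force: [-0.0, -1.0, -0.1]
tool_pos: [0.4876, -0.2497, 0.1838]
contact_force: [-1.1, 3.4, 6.5]
grip_width: 0.0258
grasp_force: 30.0
tool_pos: [0.4866, -0.2498, 0.314]
contact_force: [1.0, -0.0, 0.4]
grip_width: 0.0256
grasp_force: 30.0
at [ 0.4863 -0.2497  0.155 ] q [-0.12  0.23 -0.4  -0.   -0.95  0.01] F [ 1.  -0.   0.4] w 25.6 gf 30.0 t 23.0
-> [ 0.562  -0.0142  0.16  ] turn 1.528 shift [-61.9 239.5  -5.1] = 2 x [-31.  119.8  -2.6]
-> [ 0.562  -0.0142  0.06  ] turn 0 shift [ -0.2  -0.  100. ] = 1 x [ -0.2  -0.  100. ]
```

```bash
H="python3 -m handwheel"
$H '[[0,0,0,-0.12,255],[0,0,0,-0.24,255],[0,0,0,-0.36,255],[0,0,0,-0.48,255],[0,0,0,-0.6,255]]'|tail -1
$H '[[0,0,0,-0.12,255],[0,0,0,-0.24,255],[0,0,0,-0.36,255],[0,0,0,-0.48,255],[0,0,0,-0.6,255]]'|tail -1
$H '[[0,0,0,-0.12,255],[0,0,0,-0.24,255],[0,0,0,-0.36,255],[0,0,0,-0.414,255]]'|tail -1
$H '[[9,-35,-1,0,255],[18,-70,-2,0,255],[27,-105,-2,0,255],[31,-119.8,-3,0,255],[31,-119.8,-3,0,255]]'|tail -1
$H '[[9,-35,-1,0,255],[18,-70,-2,0,255],[27,-105,-2,0,255],[31,-119.8,-3,0,255],[31,-119.8,-3,0,255]]'|tail -1
$H '[[0,0,0,0,255],[0,0,0,0,255],[0,0,0,0,255]]'|tail -1
python3 -c "
from h import *
plan(([.5620,-.0142,.060],CY+np.pi/2))
crop('top',225,190,90,70,8,'pics/s1.png')"
```

```text
grasp_force: 30.0
grasp_force: 30.0
grasp_force: 30.0
grasp_force: 30.0
grasp_force: 30.0
grasp_force: 30.0
at [ 0.5625 -0.0152  0.1598] q [ 0.32  0.25 -0.36 -0.   -0.97  1.19] F [ 0.2  0.7 -0.2] w 25.8 gf 30.0 t 25.2
-> [ 0.562  -0.0142  0.06  ] turn -0.001 shift [-0.5 -1.  99.8] = 1 x [-0.5 -1.  99.8]
```

View pics/s1.png

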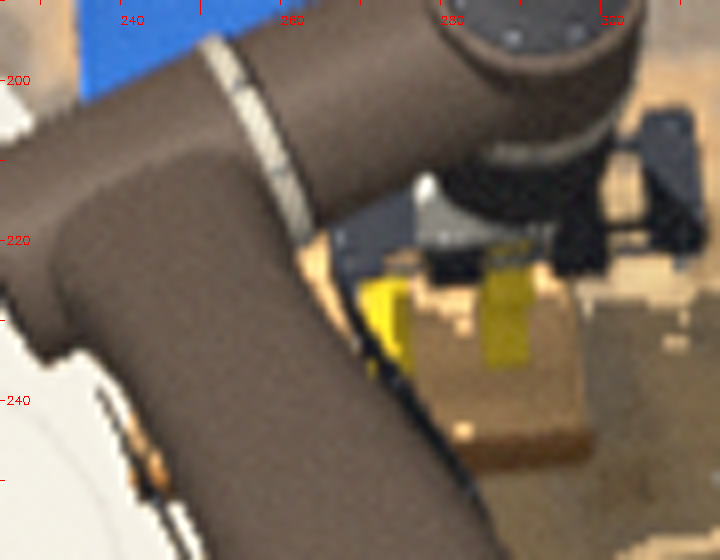

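The two pads sit inside the drawer at (272,230) and (286,229). I'll set the third on top of the first, then go for the pine block.

```bash
H="python3 -m handwheel"
$H '[[0,-1,30,0,255],[0,-1,60,0,255],[0,-1,85,0,255],[0,-1,94,0,255],[0,-1,94,0,255]]'|sed -n '2p;4p'
$H '[[0,0,3,0,255],[0,0,6,0,255],[0,0,7,0,255],[0,0,7,0,255]]'|sed -n '2p;4p'
$H '[[0,0,0,0,140],[0,0,0,0,140],[0,0,0,0,140],[0,0,0,0,140]]'|sed -n '2p;4,6p'
$H '[[0,0,-30,0,130],[0,0,-60,0,130],[0,0,-95,0,130],[0,0,-105,0,60],[0,0,-105,0,60]]'|tail -1
python3 -c "
from h import *
crop('top',340,205,60,48,12,'pics/p3.png')
plan(([.54,-.398,.08],.43))"
```

```text
tool_pos: [0.562, -0.0141, 0.2227]
contact_force: [0.0, -0.0, -0.4]
tool_pos: [0.5633, -0.0131, 0.2187]
contact_force: [0.7, -1.0, 0.1]
tool_pos: [0.5631, -0.0131, 0.2182]
contact_force: [-0.1, 0.4, 0.2]
grip_width: 0.0392
grasp_force: 0.0
grasp_force: 0.0
at [ 0.5639 -0.0128  0.1657] q [ 0.32  0.24 -0.35  0.   -0.98  1.19] F [ 0.5 -0.5 -0.8] w 54.7 gf 0.0 t 26.8
-> [ 0.54  -0.398  0.08 ] turn 1.083 shift [340.1 182.7  85.2] = 2 x [170.   91.3  42.6]
```

View pics/p3.png

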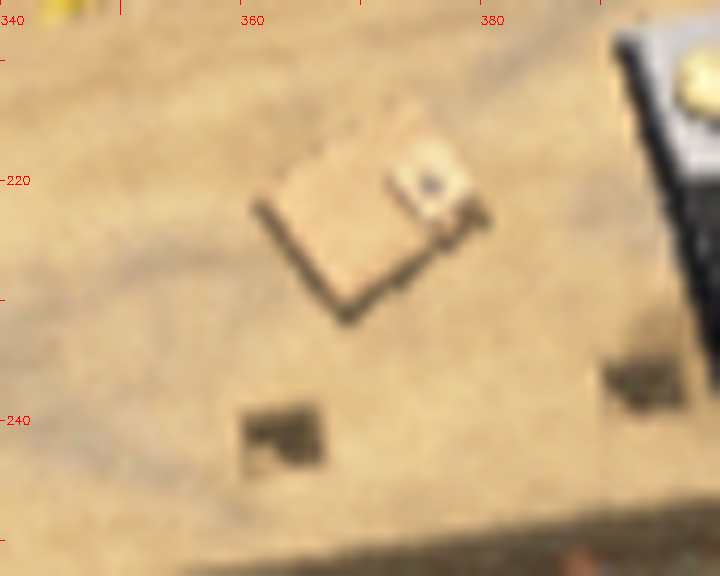

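The pine block hasn't moved. I'll pick it up.

```bash
H="python3 -m handwheel"
$H '[[0,0,0,0.12,30],[0,0,0,0.24,30],[0,0,0,0.36,30],[0,0,0,0.48,30],[0,0,0,0.6,30]]'|tail -1
$H '[[0,0,0,0.12,30],[0,0,0,0.24,30],[0,0,0,0.36,30],[0,0,0,0.483,30],[0,0,0,0.483,30]]'|tail -1
$H '[[37,20,5,0,30],[74,40,10,0,30],[111,60,20,0,30],[148,80,30,0,30],[170,91.3,37,0,30]]'|tail -1
$H '[[37,20,5,0,30],[74,40,10,0,30],[111,60,20,0,30],[148,80,30,0,30],[170,91.3,37,0,30]]'|tail -1
$H '[[0,0,0,0,30],[0,0,0,0,30],[0,0,0,0,30]]'|tail -1
python3 -c "
from h import *
plan(([.54,-.398,.022],.43))"
```

```text
grasp_force: 0.0
grasp_force: 0.0
grasp_force: 0.0
grasp_force: 0.0
grasp_force: 0.0
at [ 0.5381 -0.3981  0.0889] q [-0.35  0.48 -0.19 -0.   -0.91  0.78] F [ 0.3  0.5 -0.2] w 77.5 gf 0.0 t 28.7
-> [ 0.54  -0.398  0.022] turn 0.002 shift [ 0.7 -1.8 66.9] = 1 x [ 0.7 -1.8 66.9]
```

```bash
H="python3 -m handwheel"
$H '[[1,-2,20,0,30],[1,-2,40,0,30],[1,-2,58,0,30],[1,-2,65,0,30],[1,-2,65,0,30]]'|sed -n '2p;4p'
$H '[[0,0,0,0,255],[0,0,0,0,255],[0,0,0,0,255],[0,0,0,0,255],[0,0,0,0,255]]'|sed -n '2p;4,6p'
$H '[[0,0,0,0,255],[0,0,0,0,255],[0,0,-50,0,255],[0,0,-90,0,255],[0,0,-135,0,255]]'|sed -n '2p;4,6p'
python3 -c "
from h import *
plan((cabw(-.06,.066,.16),CY+np.pi/2),(cabw(-.06,.066,.05),None))"
```

```text
tool_pos: [0.5408, -0.3969, 0.1823]
contact_force: [-0.4, 0.2, 0.2]
tool_pos: [0.5412, -0.3985, 0.1849]
contact_force: [-0.0, 1.4, 4.3]
grip_width: 0.0521
grasp_force: 30.0
tool_pos: [0.5406, -0.3983, 0.3096]
contact_force: [1.9, 0.4, -0.1]
grip_width: 0.052
grasp_force: 30.0
at [ 0.5403 -0.3982  0.1506] q [-0.35  0.42 -0.12  0.   -1.03  0.78] F [ 1.9  0.4 -0.1] w 52.0 gf 30.0 t 30.0
-> [0.5701 0.1339 0.16  ] turn -1.083 shift [  -1.1 -532.9   -9.1] = 3 x [  -0.4 -177.6   -3. ]
-> [0.5701 0.1339 0.05  ] turn 0 shift [2.0e-01 1.0e-01 1.1e+02] = 1 x [2.0e-01 1.0e-01 1.1e+02]
```

```bash
H="python3 -m handwheel"
$H '[[0,0,-5,-0.12,255],[0,0,-10,-0.24,255],[0,0,-10,-0.36,255],[0,0,-10,-0.48,255],[0,0,-10,-0.6,255]]'|tail -1
$H '[[0,0,0,-0.12,255],[0,0,0,-0.24,255],[0,0,0,-0.36,255],[0,0,0,-0.483,255],[0,0,0,-0.483,255]]'|tail -1
for i in 1 2 3; do $H '[[0,-40,0,0,255],[0,-80,0,0,255],[0,-120,0,0,255],[0,-160,0,0,255],[0,-177.6,0,0,255]]'|tail -1; done
$H '[[0,0,0,0,255],[0,0,0,0,255],[0,0,0,0,255]]'|tail -1
python3 -c "
from h import *
plan((cabw(-.06,.066,.045),CY+np.pi/2))"
```

```text
grasp_force: 30.0
grasp_force: 30.0
grasp_force: 30.0
grasp_force: 30.0
grasp_force: 30.0
grasp_force: 30.0
at [0.5715 0.1332 0.1597] q [ 0.56  0.29 -0.3  -0.   -0.98  0.95] F [ 0.4 -1.  -0.3] w 51.8 gf 30.0 t 32.3
-> [0.5701 0.1339 0.045 ] turn -0.002 shift [ -1.4  -0.6 114.7] = 1 x [ -1.4  -0.6 114.7]
```

```bash
H="python3 -m handwheel"
$H '[[-1,0,30,0,255],[-1,0,60,0,255],[-1,0,90,0,255],[-1,0,106,0,255],[-1,0,106,0,255]]'|sed -n '2p;4p'
$H '[[0,0,4,0,255],[0,0,8,0,255],[0,0,8,0,255],[0,0,8,0,255]]'|sed -n '2p;4p'
$H '[[0,0,0,0,82],[0,0,0,0,82],[0,0,0,0,82],[0,0,0,0,82]]'|sed -n '2p;4,6p'
$H '[[0,0,-30,0,82],[0,0,-60,0,82],[0,0,-95,0,60],[0,0,-115,0,0],[0,0,-115,0,0]]'|tail -1
$H '[[0,35,0,0,0],[0,70,-10,0,0],[0,105,-20,0,0],[0,140,-30,0,0],[0,180,-30,0,0]]'|tail -1
$H '[[0,35,0,0,0],[0,70,0,0,0],[0,70,0,0,0]]'|tail -1
python3 - <<'E'
from h import *
crop('top',220,170,100,75,8,'pics/s2.png')
plan((cabw(-.146,0,.16),CY))
E
```

```text
tool_pos: [0.5693, 0.1314, 0.2091]
contact_force: [-0.1, 0.1, 0.4]
tool_pos: [0.5711, 0.1335, 0.2059]
contact_force: [0.2, -0.2, 0.8]
tool_pos: [0.5708, 0.1337, 0.2053]
contact_force: [0.2, 0.1, -0.3]
grip_width: 0.0593
grasp_force: 0.0
grasp_force: 0.0
grasp_force: 0.0
grasp_force: 0.0
at [ 0.5556 -0.1187  0.1906] q [ 0.13  0.23 -0.31  0.   -1.04  1.38] F [-1.1  0.7 -0.3] w 87.6 gf 0.0 t 34.5
-> [0.4804 0.073  0.16  ] turn 1.567 shift [-187.    86.1   30.6] = 2 x [-93.5  43.   15.3]
```

View pics/s2.png

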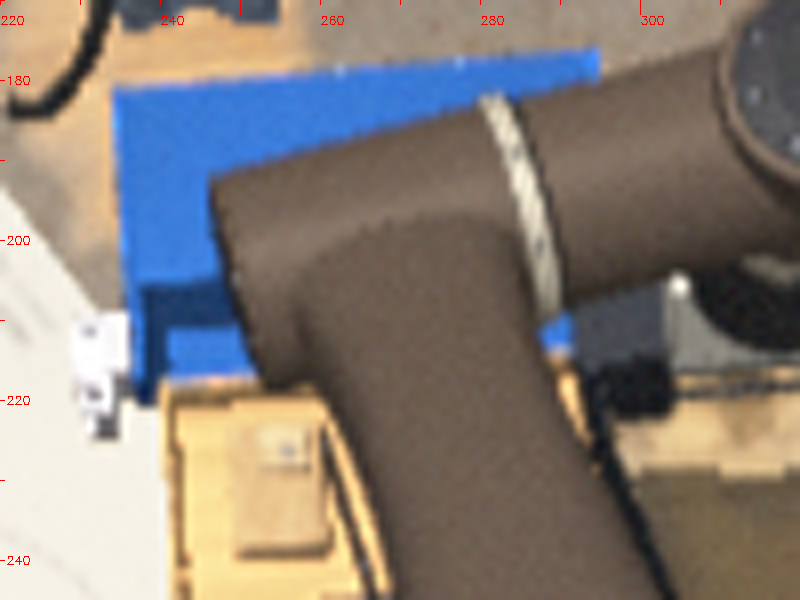

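The pine block is in the drawer at about (254,230). I'll regrip the handle and push the drawer home.

```bash
H="python3 -m handwheel"
$H '[[0,0,0,0.12,0],[0,0,0,0.24,0],[0,0,0,0.36,0],[0,0,0,0.48,0],[0,0,0,0.6,0]]'|tail -1
$H '[[0,0,0,0.12,0],[0,0,0,0.24,0],[0,0,0,0.36,0],[0,0,0,0.48,0],[0,0,0,0.6,0]]'|tail -1
$H '[[0,0,0,0.12,0],[0,0,0,0.24,0],[0,0,0,0.367,0],[0,0,0,0.367,0]]'|tail -1
$H '[[-30,14,0,0,0],[-60,28,0,0,0],[-93.5,43,0,0,0],[-120,55,5,0,0],[-150,69,10,0,0]]'|tail -1
$H '[[-20,10,10,0,0],[-37,17,21,0,0],[-37,17,21,0,0],[-37,17,21,0,0]]'|tail -1
python3 - <<'E'
from h import *
crop('scene',200,185,130,90,6,'pics/s3.png')
plan(([.4805,.07,.104],CY))
E
```

```text
grasp_force: 0.0
grasp_force: 0.0
grasp_force: 0.0
grasp_force: 0.0
grasp_force: 0.0
at [0.4805 0.076  0.16  ] q [ 0.56  0.13 -0.51  0.   -0.93 -0.61] F [-0.  -0.3 -0.7] w 87.7 gf 0.0 t 36.5
-> [0.4805 0.07   0.104 ] turn 0.009 shift [ 5.9 -0.3 56. ] = 1 x [ 5.9 -0.3 56. ]
```

View pics/s3.png

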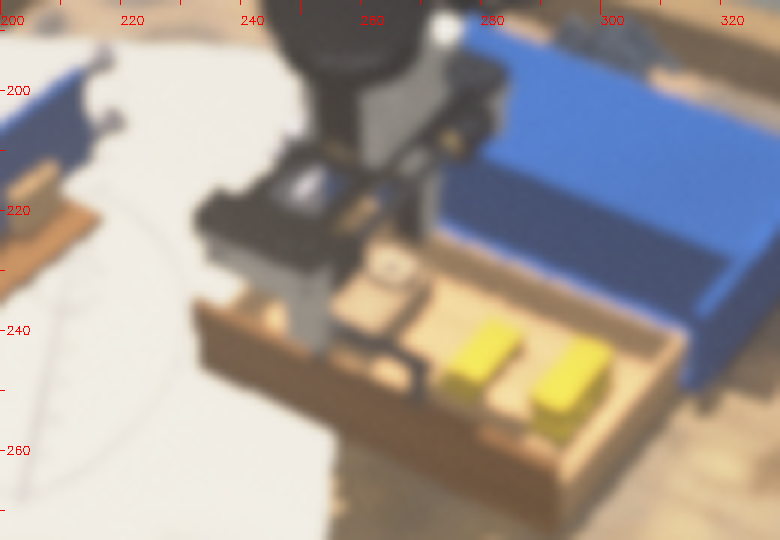

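All the items are in the drawer: the block at (265,235) and the pads at (280,240) and (292,245), the right one with the third pad stacked on it. Now I'll close it.

```bash
H="python3 -m handwheel"
$H '[[6,0,20,0,0],[6,0,40,0,0],[6,0,56,0,0],[6,0,56,0,0]]'|tail -1
for i in 1 2 3; do $H '[[0,0,0,0,255],[0,0,0,0,255],[0,0,0,0,255],[0,0,0,0,255],[0,0,0,0,255]]'|sed -n '4,6p'; done
$H '[[0,-12,0,0,255],[0,-24,0,0,255],[0,-36,0,0,255],[0,-48,0,0,255],[0,-60,0,0,255]]'|sed -n '2p;4,6p'
$H '[[0,-12,0,0,255],[0,-24,0,0,255],[0,-36,0,0,255],[0,-48,0,0,255],[0,-60,0,0,255]]'|sed -n '2p;4,6p'
$H '[[0,-10,0,0,255],[0,-17,0,0,255],[0,-22,0,0,255],[0,-25,0,0,255],[0,-27,0,0,255]]'|sed -n '2p;4,6p'
python3 -c "
from h import *
plan()"
```

```text
grasp_force: 0.0
contact_force: [-0.1, 0.2, 0.3]
grip_width: 0.06
grasp_force: 0.0
contact_force: [0.3, 0.2, -0.7]
grip_width: 0.0265
grasp_force: 0.0
contact_force: [-0.9, 1.0, 0.5]
grip_width: 0.0109
grasp_force: 30.0
tool_pos: [0.5412, 0.0656, 0.2628]
contact_force: [-1.6, -1.3, 2.9]
grip_width: 0.0114
grasp_force: 30.0
tool_pos: [0.6011, 0.062, 0.2628]
contact_force: [-2.3, -2.2, 3.8]
grip_width: 0.011
grasp_force: 30.0
tool_pos: [0.6278, 0.0604, 0.2628]
contact_force: [-1.7, -5.7, 4.2]
grip_width: 0.0109
grasp_force: 30.0
at [0.6277 0.0602 0.1038] q [ 0.41  0.41 -0.27  0.   -0.9  -0.46] F [-1.7 -5.7  4.2] w 10.9 gf 30.0 t 39.3
```

```bash
H="python3 -m handwheel"
for i in 1 2 3 4; do $H '[[0,-0.7,0,0,255],[0,-1.5,0,0,255],[0,-1.5,0,0,255],[0,-1.5,0,0,255]]'|sed -n '2p;4p'; done
```

```text
tool_pos: [0.629, 0.0603, 0.2628]
contact_force: [-1.2, -5.7, 2.8]
tool_pos: [0.6302, 0.0602, 0.2628]
contact_force: [-2.2, -5.3, 3.2]
tool_pos: [0.6307, 0.0602, 0.2627]
contact_force: [-8.0, -4.3, 7.2]
tool_pos: [0.6311, 0.0602, 0.2627]
contact_force: [-13.7, -1.5, 13.0]
```

The drawer met its stop with the handle at x≈0.6306, so the cabinet's front plane is at x≈0.6255. I'll release, back off and fit the cabinet and door.

```bash
H="python3 -m handwheel"
$H '[[0,0,0,0,0],[0,0,0,0,0],[0,0,0,0,0],[0,0,0,0,0],[0,0,0,0,0]]'|sed -n '2p;4p'
$H '[[0,0,0,0,0],[0,0,-30,0,0],[0,0,-60,0,0],[0,0,-90,0,0],[0,0,-130,0,0]]'|tail -1
for i in 1 2; do $H '[[40,5,0,0,0],[80,10,0,0,0],[120,15,0,0,0],[160,20,0,0,0],[190,40,0,0,0]]'|tail -1;done
python3 - <<'E'
from fit import *
plan()
ims={n:bot.snapshot(n) for n in("top","scene")}
rt=(226,168,84,64)
for f in((0,1,3),(1,3)): print("cab",fit({"top":rt},[.6255,.0645,0,-.058,0],cab,"blue",f,ims))
print("cab both",fit({"top":rt,"scene":(222,174,110,85)},[.6255,.0645,0,-.058,0],cab,"blue",(0,1,3),ims))
for ya in(-1.5,-1.6):
  print("door",fit({"top":(185,218,24,78)},[.47,.385,.012,ya],stand(),"blue",(0,1,3),ims))
g=ray("top",195,254,.14); print(g)
print("tab",fit({"top":(185,235,24,40)},[.47,.385,.012,-1.55],stand(0,1),"yellow",(0,1,3),ims))
crop("top",120,215,130,90,6,"pics/dr.png")
E
```

```text
tool_pos: [0.6335, 0.0613, 0.2628]
contact_force: [-0.0, 0.6, 0.4]
grasp_force: 0.0
grasp_force: 0.0
grasp_force: 0.0
at [ 0.5334 -0.3169  0.2335] q [-0.22  0.28 -0.13  0.   -1.16  0.17] F [0.7 0.2 0.5] w 87.4 gf 0.0 t 42.3
cab (array([ 0.62523488,  0.06407378,  0.        , -0.05694494,  0.        ]), np.float64(20.93401360544218))
cab (array([ 0.6255    ,  0.06419982,  0.        , -0.05869439,  0.        ]), np.float64(21.609851347946588))
cab both (array([ 0.62664047,  0.06445323,  0.        , -0.05528757,  0.        ]), np.float64(155.59044847568657))
door (array([ 0.483749  ,  0.39365126,  0.012     , -1.67395001]), np.float64(42.98255983875031))
door (array([ 0.48376842,  0.39347674,  0.012     , -1.68401339]), np.float64(46.14446460065508))
[0.47831933 0.3898826  0.14      ]
tab (array([ 0.48825173,  0.39858478,  0.012     , -1.65271181]), np.float64(24.977065972222224))
```

View pics/dr.png

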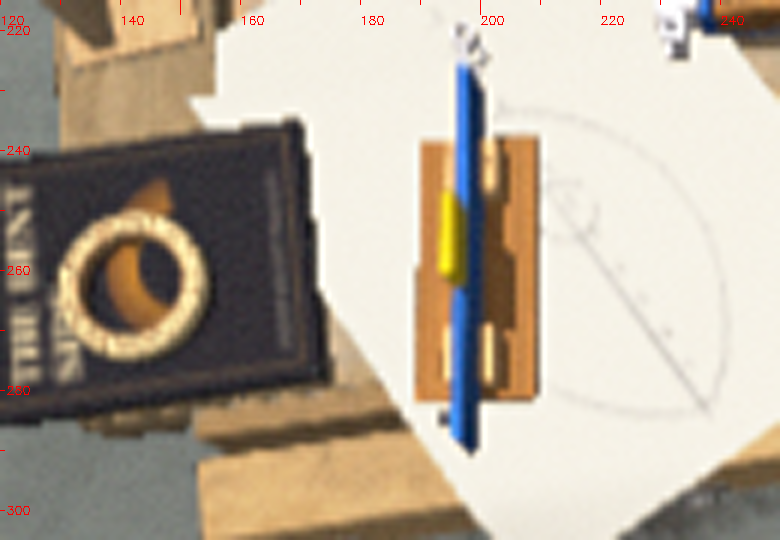

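dr.png shows the door's top edge running from (195.5,226) to (196.5,289), the tab at about (193,254), and knuckle tubes at (194–198,222). The tape lies on the book at (140,262), 60 px clear of the door. I'll tighten the door fit with better masks.

Run:
```python
from fit import *
import fit as F
def mask2(im,kind):
    r,g,b=[im[...,i].astype(float) for i in range(3)]
    if kind=="blue": return np.clip(((b-r)/(b+r+1)-.05)/.25,0,1)
    return np.clip((np.minimum(r,g)-b-110)/60,0,1)*(g>.72*r)
F.mask=mask2
ims={n:bot.snapshot(n) for n in("top","scene")}
roi=(186,222,20,72)
for k,st in(("blue",stand()),("yellow",stand(0,1))):
    for n,r in(("top",roi if k=="blue" else (186,240,16,28)),):
        p,c=fit({n:r},[.484,.394,.012,-1.67],st,k,(0,1,3),ims); print(k,n,p,c)
        T=mask2(ims[n][r[1]:r[1]+r[3],r[0]:r[0]+r[2]],k); M=render(n,st(p),p,r)
        if k=="blue": print("width T",T.sum(1)[[8,15,22,30,40,50,60]].round(1),"M",M.sum(1)[[8,15,22,30,40,50,60]].round(1))
        else: print(T.sum().round(1),M.sum().round(1),np.abs(T-M).max(1).round(1))
print(proj("scene",[[.484,.394,.05],[.484+.138,.38,.09]]))
```

```text
blue top [ 0.48234095  0.39398364  0.012      -1.67055665] 39.9099025139535
width T [4.  4.  3.7 2.1 2.  3.7 4.2] M [5.  5.  5.  2.7 2.7 5.  5. ]
yellow top [ 0.48662756  0.3967938   0.012      -1.66912444] 25.05157407407408
28.9 66.3 [0.  0.  0.  0.  0.  0.3 1.  1.  0.8 0.7 0.7 0.8 0.7 0.7 0.7 0.7 0.7 0.7
 0.7 0.7 1.  1.  0.2 0.  0.  0.  0.  0. ]
[[189.1097647  221.85049319]
 [212.70266118 194.94189984]]
```

Run:
```python
from fit import *
import fit as F
def mask2(im,kind):
    r,g,b=[im[...,i].astype(float) for i in range(3)]
    if kind=="blue": return np.clip(((b-r)/(b+r+1)-.0)/.2,0,1)
    return np.clip((.55-b/(g+1))/.2,0,1)*(g>.75*r)
F.mask=mask2
ch=[((s*.0115-.005,t*.08-.02,-.012),(s*.0115+.005,t*.08+.02,.034),0) for s in(-1,1) for t in(-1,1)]
ims={n:bot.snapshot(n) for n in("top","scene")}
for k,a in(("blue",(1,0)),("yellow",(0,1))):
    st=lambda p:stand(*a)(p)+ch
    r=(186,222,20,72) if k=="blue" else (184,238,20,32)
    p,c=fit({"top":r},[.484,.394,.012,-1.67],st,k,(0,1,3),ims); print(k,p,c)
    T=mask2(ims["top"][r[1]:r[1]+r[3],r[0]:r[0]+r[2]],k); M=render("top",st(p),p,r)
    print(T.sum(1).round(1)[::3],M.sum(1).round(1)[::3])
    if k=="yellow": print(ims["top"][254,186:204].tolist()); print(T[16].round(1),M[16].round(1))
```

```text
blue [ 0.48418132  0.39341803  0.012      -1.68463589] 26.272324180429436
[0.  0.7 3.2 4.1 4.1 4.  4.  4.  4.  3.8 2.3 2.  2.  2.  4.2 5.1 4.4 4.3
 3.8 5.  4.4 4.7 3.3 0. ] [0.  2.9 4.7 5.  5.  4.3 4.  4.2 4.7 3.  3.  3.  2.7 2.7 5.  5.3 5.3 4.3
 4.3 4.3 5.3 5.  4.6 0. ]
yellow [ 0.48176521  0.39483129  0.012      -1.6209623 ] 3.7567720619602194
[0.  0.  0.  2.5 4.  4.2 4.5 4.5 0.5 0.  0. ] [0.  0.  0.  3.  4.3 4.6 4.3 4.7 3.  0.  0. ]
[[247, 243, 233], [246, 242, 232], [246, 244, 234], [246, 245, 235], [213, 156, 103], [200, 130, 72], [206, 141, 73], [231, 197, 40], [252, 237, 29], [184, 158, 8], [113, 100, 23], [85, 83, 41], [32, 51, 82], [25, 46, 82], [63, 55, 63], [94, 66, 44], [98, 70, 41], [112, 76, 41]]
[0.  0.  0.  0.  0.  0.  0.  0.  0.  1.  1.  1.  1.  0.3 0.  0.  0.  0.
 0.  0. ] [0.  0.  0.  0.  0.  0.  0.  0.  0.  1.  1.  1.  1.  0.3 0.  0.  0.  0.
 0.  0. ]
```

The tab fit is tight: residual 3.8, widths match. Tab is at about (0.4825, 0.3945), door yaw about -1.675. Going there now.

Run:
```python
from h import *
plan(([.4825,.3945,.235],-1.675),([.4825,.3945,.134],None))
```

```text
at [ 0.5331 -0.3133  0.2339] q [-0.22  0.27 -0.14 -0.   -1.16  0.16] F [ 0.8  0.5 -0. ] w 87.4 gf 0.0 t 42.7
-> [0.4825 0.3945 0.235 ] turn -1.52 shift [-124.  -698.7   -1.1] = 4 x [ -31.  -174.7   -0.3]
-> [0.4825 0.3945 0.134 ] turn 0 shift [ -0.   0. 101.] = 1 x [ -0.   0. 101.]
```

```bash
H="python3 -m handwheel"
$H '[[0,0,0,-0.12,0],[0,0,0,-0.24,0],[0,0,0,-0.36,0],[0,0,0,-0.48,0],[0,0,0,-0.6,0]]'|tail -1
$H '[[0,0,0,-0.12,0],[0,0,0,-0.24,0],[0,0,0,-0.36,0],[0,0,0,-0.48,0],[0,0,0,-0.6,0]]'|tail -1
$H '[[0,0,0,-0.12,0],[0,0,0,-0.24,0],[0,0,0,-0.32,0],[0,0,0,-0.32,0]]'|tail -1
for i in 1 2 3 4; do $H '[[-7,-40,0,0,0],[-14,-80,0,0,0],[-21,-120,0,0,0],[-28,-160,0,0,0],[-31,-174.7,0,0,0]]'|tail -1;done
$H '[[0,0,0,0,0],[0,0,0,0,0],[0,0,0,0,0]]'|tail -1
python3 -c "
from h import *
plan(([.4825,.3945,.134],-1.675))"
```

```text
grasp_force: 0.0
grasp_force: 0.0
grasp_force: 0.0
grasp_force: 0.0
grasp_force: 0.0
grasp_force: 0.0
grasp_force: 0.0
grasp_force: 0.0
at [0.4819 0.3938 0.2337] q [ 1.    0.28 -0.13 -0.   -1.16  0.47] F [-0.4 -0.3  0.9] w 87.5 gf 0.0 t 45.8
-> [0.4825 0.3945 0.134 ] turn -0.001 shift [ 0.5 -0.8 99.7] = 1 x [ 0.5 -0.8 99.7]
```

```bash
H="python3 -m handwheel"
$H '[[0.5,-0.8,30,0,0],[0.5,-0.8,60,0,0],[0.5,-0.8,88,0,0],[0.5,-0.8,98,0,0],[0.5,-0.8,100,0,0]]'|sed -n '2p;4p'
for i in 1 2 3; do $H '[[0,0,0,0,255],[0,0,0,0,255],[0,0,0,0,255],[0,0,0,0,255],[0,0,0,0,255]]'|sed -n '2p;4,6p'; done
python3 -c "
from h import *
plan()"
```

```text
tool_pos: [0.4827, 0.3931, 0.2909]
contact_force: [-0.5, -1.0, 0.9]
tool_pos: [0.4831, 0.3949, 0.2941]
contact_force: [0.3, -0.6, -1.4]
grip_width: 0.0599
grasp_force: 0.0
tool_pos: [0.4829, 0.3947, 0.2928]
contact_force: [0.6, -0.2, 0.0]
grip_width: 0.0261
grasp_force: 0.0
tool_pos: [0.483, 0.3947, 0.2928]
contact_force: [-0.3, -0.7, -0.8]
grip_width: 0.0099
grasp_force: 30.0
at [0.483  0.3947 0.1338] q [ 1.    0.37 -0.25  0.   -0.95  0.47] F [-0.3 -0.7 -0.8] w 9.9 gf 30.0 t 47.4
```

```bash
H="python3 -m handwheel"
$H '[[0,0,-8,0,255],[0,0,-20,0,255],[0,0,-35,0,255],[0,0,-50,0,255],[0,0,-70,0,255]]'|sed -n '2p;4,6p'
$H '[[0,0,-20,0,255],[0,0,-40,0,255],[0,0,-60,0,255],[0,0,-80,0,255],[0,0,-80,0,255]]'|sed -n '2p;4,6p'
sed -i 's/^CAB=.*/CAB=np.array([.6254,.0642,0]); CY=-.058/' h.py
cat >> h.py <<'E'
PIN=cabw(-.007,.16,0)
TH=-.5; DY=-.160
def tabp(z,th=TH,dx=0,dy=0,pin=None):
    """grasp point so that knuckle mouth axis is over the pin (+dx,dy world), door lower edge at z"""
    P=(PIN if pin is None else pin)+Ro.from_euler("z",th).apply([0,DY,0]); return P+[dx,dy,z+.1218]
E
python3 -c "
from h import *
print(PIN)
plan(([.43,.2,.29],TH),(tabp(.16,dx=-.07),None),(tabp(.032,dx=-.07),None),(tabp(.032),None))"
```

```text
tool_pos: [0.4827, 0.3943, 0.3635]
contact_force: [-0.7, -0.3, -3.7]
grip_width: 0.0097
grasp_force: 30.0
tool_pos: [0.4835, 0.3948, 0.4488]
contact_force: [0.8, 0.7, -1.8]
grip_width: 0.0099
grasp_force: 30.0
[0.62768657 0.22433673 0.        ]
at [0.4843 0.3956 0.2898] q [ 1.    0.25 -0.04  0.   -1.27  0.47] F [ 0.8  0.7 -1.8] w 9.9 gf 30.0 t 48.3
-> [0.43 0.2  0.29] turn -1.175 shift [-197.7   46.1   -1.6] = 2 x [-98.9  23.1  -0.8]
-> [0.481  0.0839 0.2818] turn 0 shift [-77.5 100.4   7.9] = 1 x [-77.5 100.4   7.9]
-> [0.481  0.0839 0.1538] turn 0 shift [ -0.9  -0.3 128. ] = 1 x [ -0.9  -0.3 128. ]
-> [0.551  0.0839 0.1538] turn 0 shift [33.6 61.4  0.4] = 1 x [33.6 61.4  0.4]
```

```bash
H="python3 -m handwheel"
$H '[[0,0,0,-0.1,255],[0,0,0,-0.2,255],[0,0,0,-0.3,255],[0,0,0,-0.4,255],[0,0,0,-0.5,255]]'|tail -1
$H '[[0,0,0,-0.1,255],[0,0,0,-0.2,255],[0,0,0,-0.3,255],[0,0,0,-0.4,255],[0,0,0,-0.5,255]]'|tail -1
$H '[[0,0,0,-0.1,255],[0,0,0,-0.175,255],[0,0,0,-0.175,255]]'|tail -1
for i in 1 2; do $H '[[-20,5,0,0,255],[-40,10,0,0,255],[-60,15,0,0,255],[-80,20,0,0,255],[-98.9,23.1,0,0,255]]'|tail -1;done
$H '[[-16,20,2,0,255],[-32,40,4,0,255],[-48,60,6,0,255],[-64,80,8,0,255],[-77.5,100.4,8,0,255]]'|tail -1
$H '[[0,0,25,0,255],[0,0,50,0,255],[0,0,70,0,255],[0,0,70,0,255]]'|tail -1
$H '[[0,0,0,0,255],[0,0,0,0,255],[0,0,0,0,255]]'
python3 - <<'E'
from h import *
plan((tabp(.032,dx=-.07),TH),(tabp(.032),None))
crop("top",210,195,80,60,10,"pics/k1.png")
E
```

```text
grasp_force: 30.0
grasp_force: 30.0
grasp_force: 30.0
grasp_force: 30.0
grasp_force: 30.0
grasp_force: 30.0
grasp_force: 30.0
clock: 51.18
tool_pos: [0.4799, 0.0831, 0.3666]
eef_rot: [0.0, 0.86, 0.51, 0.001]
contact_force: [-0.8, 0.3, -3.3]
grip_width: 0.0094
grasp_force: 30.0
at [0.4803 0.0833 0.2076] q [ 0.58  0.08 -0.45  0.   -1.04  2.06] F [-0.8  0.3 -3.3] w 9.4 gf 30.0 t 51.2
-> [0.481  0.0839 0.1538] turn -0.001 shift [ 0.7  0.2 53.8] = 1 x [ 0.7  0.2 53.8]
-> [0.551  0.0839 0.1538] turn 0 shift [33.6 61.4  0.2] = 1 x [33.6 61.4  0.2]
```

View pics/k1.png

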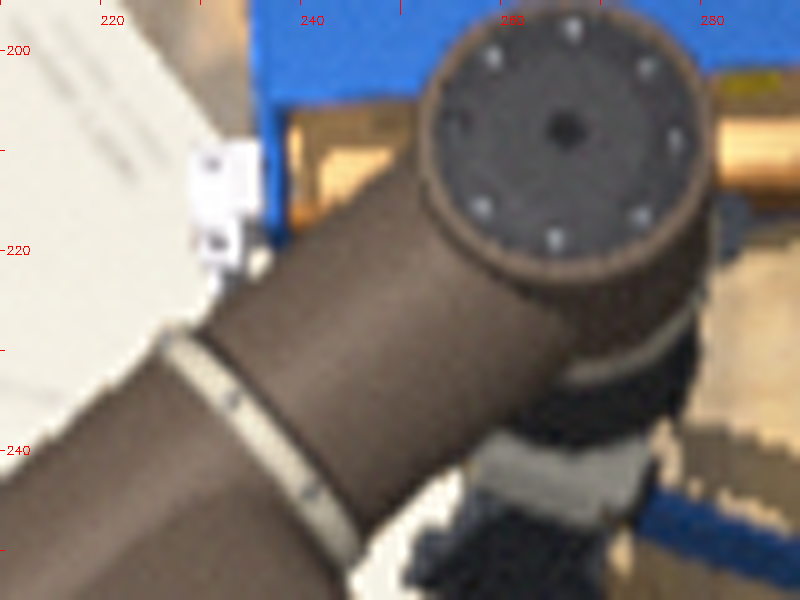

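Run:
```python
from h import *
for z in(.075,.09,.022,.037): print(z,proj("top",[PIN+[0,0,z]])+.5,proj("scene",[PIN+[0,0,z]])+.5)
W=ray("top",230.7,210.8,.088);V=ray("top",231.2,218.5,.035);print("pin top",W,"low",V,PIN)
```

```text
0.075 [[231.85288366 219.29410796]] [[247.73869632 209.76963227]]
0.09 [[231.54992834 218.34026079]] [[247.50950932 206.7179412 ]]
0.022 [[232.88940131 222.55755757]] [[248.52634473 220.25739775]]
0.037 [[232.60127921 221.65041242]] [[248.30685277 217.33479908]]
pin top [0.66077892 0.22201998 0.088     ] low [0.6412719  0.22694409 0.035     ] [0.62768657 0.22433673 0.        ]
```

The dark dot at crop (217,240), i.e. px (231.7,219), is the upper pin. The model predicts (231.7,218.8), so the pin position is good to about 1 mm. I'll descend in front of the brackets, advance, then lower, watching the force.

```bash
H="python3 -m handwheel"
$H '[[0.7,0,20,0,255],[0.7,0,40,0,255],[0.7,0,54,0,255],[0.7,0,54,0,255]]'|sed -n '2p;4p'
$H '[[8,15,0,0,255],[16,30,0,0,255],[24,44,0,0,255],[24,44,0,0,255],[24,44,0,0,255]]'|sed -n '2p;4p'
$H '[[5,9,0,0,255],[9.6,17.4,0,0,255],[9.6,17.4,0,0,255],[9.6,17.4,0,0,255]]'|sed -n '2p;4p'
python3 -c "
from h import *
plan((tabp(.032),TH))"
```

```text
tool_pos: [0.479, 0.0832, 0.3092]
contact_force: [-1.0, -0.0, -3.5]
tool_pos: [0.5308, 0.0836, 0.312]
contact_force: [-0.2, 0.1, -3.3]
tool_pos: [0.5503, 0.0835, 0.3111]
contact_force: [-0.1, -0.3, -3.6]
at [0.5503 0.0835 0.1521] q [ 0.5   0.25 -0.38  0.   -0.95  2.14] F [-0.1 -0.3 -3.6] w 9.8 gf 30.0 t 52.3
-> [0.551  0.0839 0.1538] turn -0.001 shift [ 0.7  0.4 -1.7] = 1 x [ 0.7  0.4 -1.7]
```

```bash
H="python3 -m handwheel"
$H '[[0.7,0.4,0,0,255],[0.7,0.4,2,0,255],[0.7,0.4,4,0,255],[0.7,0.4,4,0,255]]'|sed -n '2p;4p'
for i in 1 2; do $H '[[0,0,1,0,255],[0,0,2,0,255],[0,0,2,0,255],[0,0,2,0,255]]'|sed -n '2p;4p'; done
```

```text
tool_pos: [0.5502, 0.0838, 0.3064]
contact_force: [1.3, 1.2, -2.8]
tool_pos: [0.5506, 0.084, 0.305]
contact_force: [0.9, 1.1, -2.1]
tool_pos: [0.5507, 0.084, 0.3031]
contact_force: [1.1, 1.7, -1.5]
```

```bash
H="python3 -m handwheel"
for i in 1 2 3; do $H '[[0,0,1,0,255],[0,0,2,0,255],[0,0,2.5,0,255],[0,0,2.5,0,255]]'|sed -n '2p;4p'; done
```

```text
tool_pos: [0.5505, 0.0838, 0.3002]
contact_force: [1.1, 0.5, -1.0]
tool_pos: [0.5505, 0.084, 0.2976]
contact_force: [1.3, 2.9, -3.2]
tool_pos: [0.5506, 0.084, 0.2953]
contact_force: [2.0, 3.2, -2.0]
```

```bash
H="python3 -m handwheel"
for i in 1 2 3; do $H '[[0,0,0.5,0,255],[0,0,1,0,255],[0,0,1,0,255],[0,0,1,0,255]]'|sed -n '2p;4p'; done
```

```text
tool_pos: [0.5505, 0.0839, 0.2944]
contact_force: [1.0, 3.3, -2.0]
tool_pos: [0.5505, 0.0839, 0.2933]
contact_force: [1.8, 2.8, -2.3]
tool_pos: [0.5505, 0.0838, 0.2923]
contact_force: [2.9, 3.1, -1.4]
```

```bash
H="python3 -m handwheel"
for i in 1 2; do $H '[[0,0,0.5,0,255],[0,0,1,0,255],[0,0,1,0,255],[0,0,1,0,255]]'|sed -n '2p;4p'; done
```

```text
tool_pos: [0.5505, 0.0838, 0.2913]
contact_force: [1.7, 3.0, -2.6]
tool_pos: [0.5505, 0.0839, 0.2903]
contact_force: [2.2, 3.3, -1.6]
```

```bash
H="python3 -m handwheel"
$H '[[1.5,0,0,0,255],[3,0,0,0,255],[3,0,0,0,255],[3,0,0,0,255]]'|sed -n '2p;4p'
$H '[[-3,0,0,0,255],[-6,0,0,0,255],[-6,0,0,0,255],[-6,0,0,0,255]]'|sed -n '2p;4p'
$H '[[1.5,0,0,0,255],[3,0,0,0,255],[3,0,0,0,255],[3,0,0,0,255]]'|sed -n '2p;4p'
python3 -c "
from h import *
plan(); s=bot.sense(); print(s['moment'],s['eef_rot'])"
```

```text
tool_pos: [0.5513, 0.086, 0.2898]
contact_force: [1.0, -0.2, -3.6]
tool_pos: [0.5502, 0.083, 0.2906]
contact_force: [4.8, 11.0, -8.4]
tool_pos: [0.5506, 0.084, 0.2905]
contact_force: [1.2, 3.1, -3.4]
at [0.5508 0.0841 0.1315] q [ 0.5   0.27 -0.4  -0.   -0.9   2.14] F [ 1.2  3.1 -3.4] w 9.7 gf 30.0 t 57.0
[ 1.19962167 -0.56980383  0.0114777 ] [-5.32081154e-05  8.60193165e-01  5.09968091e-01  5.12697735e-04]
```

```bash
H="python3 -m handwheel"
$H '[[1,0,0,0,255],[1.3,0,0,0,255],[1.3,0,1,0,255],[1.3,0,1,0,255]]'|sed -n '2p;4p'
for i in 1 2 3; do $H '[[0,0,0.5,0,255],[0,0,1,0,255],[0,0,1,0,255],[0,0,1,0,255]]'|sed -n '2p;4p'; done
```

```text
tool_pos: [0.5508, 0.0846, 0.2891]
contact_force: [0.4, -0.6, -2.9]
tool_pos: [0.5511, 0.0848, 0.2884]
contact_force: [0.1, -0.5, -1.3]
tool_pos: [0.5511, 0.0849, 0.2876]
contact_force: [-1.7, -1.2, 0.3]
tool_pos: [0.551, 0.0848, 0.2865]
contact_force: [-1.9, -3.0, 3.1]
```

```bash
H="python3 -m handwheel"
python3 -c "
from h import *
print(tool()[2]['moment'])"
$H '[[0,0,0,0,0],[0,0,0,0,0],[0,0,0,0,0],[0,0,0,0,0],[0,0,0,0,0]]'|sed -n '2p;4p'
$H '[[0,0,0,0,0],[0,0,0,0,0],[0,0,-40,0,0],[0,0,-80,0,0],[0,0,-120,0,0]]'|sed -n '2p;4,6p'
$H '[[40,0,0,0,0],[80,0,0,0,0],[120,0,0,0,0],[160,0,0,0,0],[200,0,0,0,0]]'|sed -n '2p;4,6p'
python3 - <<'E'
from fit import *
plan()
crop("top",210,190,100,75,8,"pics/k2.png"); crop("scene",190,170,130,100,6,"pics/k3.png")
E
```

```text
[-1.07790988  0.68034306  0.02525571]
tool_pos: [0.5512, 0.0852, 0.2863]
contact_force: [0.0, 0.3, 0.3]
tool_pos: [0.5508, 0.0848, 0.4075]
contact_force: [1.4, 0.5, 0.7]
grip_width: 0.0708
grasp_force: 0.0
tool_pos: [0.6477, 0.262, 0.4066]
contact_force: [0.9, -0.5, 1.2]
grip_width: 0.0878
grasp_force: 0.0
at [0.6477 0.2621 0.2476] q [ 0.66  0.4   0.07 -0.   -1.25  1.98] F [ 0.9 -0.5  1.2] w 87.8 gf 0.0 t 59.6
```

```bash
H="python3 -m handwheel"
for i in 1 2 3; do $H '[[-40,0,0,0,100],[-80,0,0,0,255],[-120,0,0,0,255],[-160,0,0,0,255],[-200,0,0,0,255]]'|tail -1; done
cat > dfit.py <<'E'
from fit import *
import fit as F
def mask2(im,kind):
    r,g,b=[im[...,i].astype(float) for i in range(3)]
    if kind=="blue": return np.clip(((b-r)/(b+r+1)-.0)/.2,0,1)
    return np.clip((.55-b/(g+1))/.2,0,1)*(g>.75*r)
F.mask=mask2
def run(th):
    ims={n:bot.snapshot(n) for n in("top","scene")}
    tab=PIN+Ro.from_euler("z",th).apply([0,-.16,0])+[0,0,.12]
    V={}
    for n in("top","scene"):
        u=proj(n,[tab])[0].astype(int); V[n]=(u[0]-18,u[1]-16,36,32)
        T=mask2(ims[n][V[n][1]:V[n][1]+32,V[n][0]:V[n][0]+36],"yellow"); print(n,V[n],"yellow",T.sum().round(1))
    o=tab-[0,0,.12]
    for v in({k:V[k]} for k in V):
        print("tab",list(v),fit(v,[o[0],o[1],.012,th],lambda p:door(p,0,1),"yellow",(0,1,3),ims))
    p,c=fit(V,[o[0],o[1],.012,th],lambda p:door(p,0,1),"yellow",(0,1,2,3),ims); print("tab both xyz",p,c)
    h=p[:3]+Ro.from_euler("z",p[3]).apply([0,.16,0]); print("hinge at",h,"PIN",PIN)
if __name__=="__main__":
    import sys; plan(); run(float(sys.argv[1]))
E
python3 dfit.py -0.5
```

```text
grasp_force: 0.0
grasp_force: 0.0
grasp_force: 0.0
at [ 0.3576 -0.2673  0.2478] q [-0.2  -0.03 -0.46 -0.   -1.14  2.84] F [ 1.4 -0.9 -0.5] w 18.0 gf 0.0 t 60.9
top (np.int64(247), np.int64(212), 36, 32) yellow 61.1
scene (np.int64(250), np.int64(207), 36, 32) yellow 23.5
tab ['top'] (array([ 0.5507784 ,  0.08383451,  0.012     , -0.50838822]), np.float64(8.167068528599536))
tab ['scene'] (array([ 0.59673734,  0.10635617,  0.012     , -1.02782326]), np.float64(41.96706055168914))
tab both xyz [ 0.54840695  0.08315278  0.01233909 -0.67254205] 106.95642839917775
hinge at [0.64808319 0.20831126 0.01233909] PIN [0.62768657 0.22433673 0.        ]
```

```bash
python3 -c "
from h import *
plan(([.6034,.1806,.24],-.508),([.6034,.1806,.115],None))"
```

```text
at [ 0.356  -0.2695  0.2474] q [-0.2  -0.03 -0.46  0.   -1.14  2.84] F [0.  0.1 0.5] w 9.7 gf 0.0 t 61.0
-> [0.6034 0.1806 0.24  ] turn 0.002 shift [513.6  -2.8   7.2] = 3 x [171.2  -0.9   2.4]
-> [0.6034 0.1806 0.115 ] turn 0 shift [1.00e-01 0.00e+00 1.25e+02] = 1 x [1.00e-01 0.00e+00 1.25e+02]
```

```bash
H="python3 -m handwheel"
for i in 1 2 3; do $H '[[35,0,0,0,255],[70,0,0,0,255],[105,0,0,0,255],[140,0,0,0,255],[171.2,-0.9,2.4,0,255]]'|tail -1; done
$H '[[0,0,30,0,255],[0,0,60,0,255],[0,0,90,0,255],[0,0,115,0,255],[0,0,115,0,255]]'|sed -n '2p;4p;5p'
for i in 1 2 3 4 5 6; do $H '[[0,0,1,0,255],[0,0,2,0,255],[0,0,2,0,255],[0,0,2,0,255]]'|sed -n '2p;4p'; done
```

```text
grasp_force: 0.0
grasp_force: 0.0
grasp_force: 0.0
tool_pos: [0.6012, 0.1855, 0.2785]
contact_force: [-1.6, -0.7, -0.7]
grip_width: 0.0006
tool_pos: [0.6037, 0.1862, 0.2841]
contact_force: [0.2, -0.2, 0.2]
tool_pos: [0.6032, 0.1859, 0.2804]
contact_force: [-0.1, -0.2, -1.3]
tool_pos: [0.6032, 0.1859, 0.278]
contact_force: [0.1, 0.6, 0.4]
tool_pos: [0.6032, 0.1859, 0.276]
contact_force: [1.2, 0.4, 0.5]
tool_pos: [0.6032, 0.1859, 0.2741]
contact_force: [-0.3, 1.3, 0.2]
tool_pos: [0.6032, 0.1859, 0.2721]
contact_force: [0.1, 0.1, 0.5]
```

```bash
H="python3 -m handwheel"
for i in 1 2 3 4 5 6; do $H '[[0,0,1,0,255],[0,0,1,0,255],[0,0,1,0,255]]'|sed -n '2p;4p'; done
```

```text
tool_pos: [0.6032, 0.1859, 0.2711]
contact_force: [-0.2, -0.8, 1.1]
tool_pos: [0.6032, 0.1859, 0.2701]
contact_force: [0.3, -0.3, 0.0]
tool_pos: [0.6032, 0.1859, 0.2691]
contact_force: [0.2, 0.2, 1.2]
tool_pos: [0.6032, 0.1859, 0.2681]
contact_force: [1.0, 0.1, -0.5]
tool_pos: [0.6033, 0.1859, 0.2672]
contact_force: [-0.2, 0.2, 0.8]
tool_pos: [0.6034, 0.1859, 0.267]
contact_force: [-1.4, -0.9, 5.2]
```

```bash
H="python3 -m handwheel"
for i in 1 2; do $H '[[0,0,0.6,0,255],[0,0,1,0,255],[0,0,1,0,255]]'|sed -n '2p;4p'; done
$H '[[0,0,-30,0,255],[0,0,-60,0,255],[0,0,-90,0,255],[0,0,-125,0,255],[0,0,-140,0,255]]'|sed -n '2p;4p'
python3 -c "
from h import *
u=np.array([.486,.874,0]); E=PIN-.285*u; n=np.array([.874,-.486,0]) # free end, door +x normal
print(E,n)
S=E-.07*n
plan((E-.0*n+[0,0,.24],None),(S+[0,0,.24],CY+np.pi/2),(S+[0,0,.075],None))"
```

```text
tool_pos: [0.6035, 0.1859, 0.2668]
contact_force: [-3.3, -1.4, 10.5]
tool_pos: [0.6036, 0.1858, 0.2667]
contact_force: [-4.9, -2.1, 16.3]
tool_pos: [0.6038, 0.186, 0.4092]
contact_force: [1.0, -0.1, 1.2]
[ 0.48917657 -0.02475327  0.        ] [ 0.874 -0.486  0.   ]
at [0.6047 0.1863 0.2502] q [ 0.61  0.28 -0.09  0.   -1.2   2.03] F [ 1.  -0.1  1.2] w 0.1 gf 0.0 t 67.1
-> [ 0.4892 -0.0248  0.24  ] turn 0 shift [-2.406e+02 -2.000e-01  9.100e+00] = 2 x [-1.203e+02 -1.000e-01  4.600e+00]
-> [0.428  0.0093 0.24  ] turn 1.129 shift [-63.  -30.4  -0.3] = 1 x [-63.  -30.4  -0.3]
-> [0.428  0.0093 0.075 ] turn 0 shift [ -0.9   0.4 165. ] = 1 x [ -0.9   0.4 165. ]
```

Pressing down shows the hinge end on a stiff stop at z≈0.089, against an expected 0.090, so it is seated. Now I'll plan the swing, pushing the outer face between the tab and the knob.

```bash
python3 -c "
from h import *
def C(th,gap=0):
    e=abs(th-CY); a=.005+.021*np.cos(e)+.0095*np.sin(e)+gap
    return PIN+Ro.from_euler('z',th).apply([-a,-.245,0])
pts=[(C(-.508,.05)+[0,0,.24],CY),(C(-.508,.05)+[0,0,.091],None),(C(-.508)+[0,0,.091],None)]+[(C(t)+[0,0,.091],None) for t in(-.4,-.3,-.2,-.1,-.058)]
plan(([.5,-.02,.25],None),*pts)"
```

```text
at [0.6047 0.1863 0.2502] q [ 0.61  0.28 -0.09  0.   -1.2   2.03] F [ 1.  -0.1  1.2] w 0.1 gf 0.0 t 67.1
-> [ 0.5  -0.02  0.25] turn 0 shift [-231.2    7.1   -0.8] = 2 x [-115.6    3.5   -0.4]
-> [0.4403 0.0482 0.24  ] turn -0.442 shift [ 64.6 -63.6   9.8] = 1 x [ 64.6 -63.6   9.8]
-> [0.4403 0.0482 0.091 ] turn 0 shift [ -0.4  -0.8 149. ] = 1 x [ -0.4  -0.8 149. ]
-> [0.484  0.0239 0.091 ] turn 0 shift [-21.7  45.    0.2] = 1 x [-21.7  45.    0.2]
-> [0.5065 0.0096 0.091 ] turn 0 shift [-13.   23.3   0.1] = 1 x [-13.   23.3   0.1]
-> [ 0.5289 -0.0015  0.091 ] turn 0 shift [-9.8 22.9  0.1] = 1 x [-9.8 22.9  0.1]
-> [ 0.5524 -0.0104  0.091 ] turn 0 shift [-7.5 24.   0.1] = 1 x [-7.5 24.   0.1]
-> [ 0.577  -0.0168  0.091 ] turn 0 shift [-5.  24.9  0.1] = 1 x [-5.  24.9  0.1]
-> [ 0.5875 -0.0187  0.091 ] turn 0 shift [-1.3 10.6  0.1] = 1 x [-1.3 10.6  0.1]
```

```bash
H="python3 -m handwheel"
for i in 1 2; do $H '[[-30,1,0,0,255],[-60,2,0,0,255],[-90,3,0,0,255],[-115.6,3.5,0,0,255]]'|tail -1; done
$H '[[0,0,0,-0.11,255],[0,0,0,-0.22,255],[0,0,0,-0.33,255],[0,0,0,-0.442,255],[0,0,0,-0.442,255]]'|tail -1
$H '[[20,-20,3,0,255],[40,-40,6,0,255],[64.6,-63.6,10,0,255],[64.6,-63.6,10,0,255],[64.6,-63.6,10,0,255]]'|tail -1
python3 -c "
from h import *
plan(([.4403,.0482,.091],CY))"
```

```text
grasp_force: 0.0
grasp_force: 0.0
grasp_force: 0.0
grasp_force: 0.0
at [0.438  0.049  0.2354] q [ 0.56 -0.03 -0.49 -0.   -1.11  2.52] F [0.2 0.3 0.1] w 0.2 gf 0.0 t 68.6
-> [0.4403 0.0482 0.091 ] turn -0.001 shift [ -0.8   2.3 144.4] = 1 x [ -0.8   2.3 144.4]
```

```bash
H="python3 -m handwheel"
$H '[[0,2,30,0,255],[0,2,60,0,255],[0,2,90,0,255],[0,2,120,0,255],[0,2,147,0,255]]'|sed -n '2p;4p'
$H '[[0,0,0,0,255],[-8,17,0,0,255],[-16,34,0,0,255],[-21.7,45,0,0,255],[-21.7,45,0,0,255]]'|sed -n '2p;4p'
$H '[[-4,8,0,0,255],[-8,15,0,0,255],[-13,23.3,0,0,255],[-18,35,0,0,255],[-22.8,46.2,0,0,255]]'|sed -n '2p;4p'
$H '[[-4,12,0,0,255],[-7.5,24,0,0,255],[-10,36,0,0,255],[-12,46,0,0,255],[-12,46,0,0,255]]'|sed -n '2p;4p'
python3 -c "
from h import *
plan(([.5875,-.0187,.091],CY))"
```

```text
tool_pos: [0.441, 0.0472, 0.2458]
contact_force: [1.5, 0.2, -0.3]
tool_pos: [0.4868, 0.0228, 0.2482]
contact_force: [0.1, 0.1, 0.7]
tool_pos: [0.5301, -0.0024, 0.2475]
contact_force: [-0.6, -0.9, -0.5]
tool_pos: [0.5767, -0.0172, 0.247]
contact_force: [1.1, 0.5, 0.6]
at [ 0.5768 -0.0172  0.088 ] q [ 0.31  0.35 -0.4   0.   -0.82  2.77] F [1.1 0.5 0.6] w 0.3 gf 0.0 t 70.3
-> [ 0.5875 -0.0187  0.091 ] turn -0.001 shift [-0.8 10.8 -3. ] = 1 x [-0.8 10.8 -3. ]
```

```bash
H="python3 -m handwheel"
$H '[[0,3,0,0,255],[-0.5,6,0,0,255],[-0.8,9,0,0,255],[-0.8,9,0,0,255]]'|sed -n '2p;4p'
for i in 1 2 3 4 5; do $H '[[0,0.7,0,0,255],[0,1.2,0,0,255],[0,1.2,0,0,255]]'|sed -n '2p;4p'; done
```

```text
tool_pos: [0.5837, -0.0178, 0.2473]
contact_force: [-0.1, 1.1, 0.2]
tool_pos: [0.5844, -0.0179, 0.2473]
contact_force: [0.1, 0.1, 0.2]
tool_pos: [0.5858, -0.018, 0.2472]
contact_force: [-0.6, -1.1, 0.2]
tool_pos: [0.587, -0.0181, 0.2472]
contact_force: [-0.2, -0.6, 0.8]
tool_pos: [0.5882, -0.0182, 0.2471]
contact_force: [-0.3, 0.5, 0.5]
tool_pos: [0.5894, -0.0183, 0.2472]
contact_force: [-0.3, 0.1, -0.6]
```

```bash
H="python3 -m handwheel"
for i in 1 2 3 4 5; do $H '[[0,0.7,0,0,255],[0,1.2,0,0,255],[0,1.2,0,0,255]]'|sed -n '2p;4p'; done; python3 dfit.py -0.08
```

```text
tool_pos: [0.5906, -0.0183, 0.2472]
contact_force: [0.9, 0.3, 0.5]
tool_pos: [0.5918, -0.0184, 0.2472]
contact_force: [0.7, -0.0, 0.7]
tool_pos: [0.5925, -0.0185, 0.2471]
contact_force: [-3.2, 0.4, 2.0]
tool_pos: [0.5931, -0.0186, 0.247]
contact_force: [-7.0, 1.3, 4.1]
tool_pos: [0.5937, -0.0187, 0.2469]
contact_force: [-9.3, 2.3, 7.0]
at [ 0.593  -0.0187  0.0879] q [ 0.3   0.37 -0.36 -0.   -0.84  2.79] F [-9.3  2.3  7. ] w 0.3 gf 4.9 t 73.1
top (np.int64(249), np.int64(197), 36, 32) yellow 32.9
scene (np.int64(264), np.int64(199), 36, 32) yellow 21.2
tab ['top'] (array([ 0.61521648,  0.06004983,  0.012     , -0.03655126]), np.float64(40.06647816008308))
tab ['scene'] (array([ 0.76574521,  0.17202815,  0.012     , -2.2052492 ]), np.float64(6.447707788628564))
tab both xyz [ 0.617621    0.06105257  0.01155639 -0.08508504] 201.04680787637517
hinge at [0.63121818 0.22047376 0.01155639] PIN [0.62768657 0.22433673 0.        ]
```

The door is against its stop. I'll back off, clear the view and verify numerically.

```bash
H="python3 -m handwheel"
$H '[[0,-8,0,0,255],[0,-20,0,0,255],[0,-30,0,0,255],[0,-30,0,0,255]]'|sed -n '2p;4p'
$H '[[0,0,-40,0,255],[0,0,-80,0,255],[0,0,-120,0,255],[0,0,-150,0,255],[0,0,-150,0,255]]'|tail -1
for i in 1 2; do $H '[[0,0,0,0.12,255],[0,0,0,0.24,255],[0,0,0,0.36,255],[0,0,0,0.48,255],[0,0,0,0.6,255]]'|tail -1; done
python3 -c "
from h import *
plan(([.35,-.55,.3],None))"
```

```text
tool_pos: [0.5636, -0.017, 0.2472]
contact_force: [-0.2, 0.2, 0.5]
grasp_force: 0.0
grasp_force: 0.0
grasp_force: 0.0
at [ 0.5656 -0.0169  0.2382] q [ 0.32  0.18 -0.24  0.   -1.14  1.56] F [ 0.7 -0.8  0.6] w 0.5 gf 0.0 t 74.8
-> [ 0.35 -0.55  0.3 ] turn 0 shift [-366.4  443.3  -62. ] = 3 x [-122.1  147.8  -20.7]
```

```bash
H="python3 -m handwheel"
for i in 1 2 3; do $H '[[-24,29,-20,0,255],[-48,58,-20,0,255],[-72,87,-20,0,255],[-96,116,-20,0,255],[-122,148,-20,0,255]]'|tail -1; done
$H '[[0,0,0,0,255],[0,0,0,0,255],[0,0,0,0,255]]'|sed -n '2p'
cat > v.py <<'E'
from dfit import *
ims={n:bot.snapshot(n) for n in("top","scene")}
o=PIN+Ro.from_euler("z",CY).apply([0,-.16,0]); tab=o+[0,0,.12]
for n in("top","scene"):
    u=proj(n,[tab])[0].astype(int); V=(u[0]-16,u[1]-15,32,30)
    for z in(0,):
        p,c=fit({n:V},[o[0],o[1],.012,CY],lambda p:door(p,0,1),"yellow",(0,1,3),ims); print("tab",n,p.round(4),round(c,1))
    p,c=fit({n:V},[o[0],o[1],.012,CY],lambda p:door(p,0,1),"yellow",(1,2),ims); print(" z free",n,p.round(4),round(c,1))
print("expect",o)
# knuckle/panel: blue panel in scene, z & yaw
c=proj("scene",[o+[0,0,.05]])[0].astype(int); r=(c[0]-60,c[1]-45,115,85)
h=((-.0,-.046,.094),(.011,.046,.106),0)
off=lambda b,d:[(np.array(l)+d,np.array(q)+d,v) for l,q,v in b]
M=lambda p:door(p,1,0)+off([x for x in cab([0,0,0,0,0])],np.array([.007,0,-p[2]]))
for f in((3,),(2,3),(0,1,3)):
    for s in("scene","top"):
        c=proj(s,[o+[0,0,.05]])[0].astype(int); r=(c[0]-55,c[1]-45,105,85) if s=="scene" else (c[0]-42,c[1]-45,80,70)
        p,k=fit({s:r},[o[0],o[1],.012,CY],M,"blue",f,ims); print(s,f,p.round(4),round(k,1))
E
python3 v.py
```

```text
grasp_force: 0.0
grasp_force: 0.0
grasp_force: 0.0
tool_pos: [0.3532, -0.5522, 0.4567]
tab top [ 0.6181  0.0635  0.012  -0.0642] 11.2
 z free top [ 0.6184  0.062   0.0105 -0.058 ] 11.0
tab scene [ 0.6724  0.0829  0.012  -1.0672] 36.7
 z free scene [ 0.6184  0.0697  0.007  -0.058 ] 166.4
expect [0.61841177 0.06460577 0.        ]
scene (3,) [ 0.6184  0.0646  0.012  -0.0673] 226.3
top (3,) [ 0.6184  0.0646  0.012  -0.0625] 47.5
scene (2, 3) [ 0.6184  0.0646  0.0096 -0.0682] 214.9
top (2, 3) [ 0.6184  0.0646  0.0063 -0.0644] 38.1
scene (0, 1, 3) [ 0.62    0.0664  0.012  -0.0755] 214.5
top (0, 1, 3) [ 0.6177  0.0647  0.012  -0.062 ] 41.5
```

```bash
python3 -c "
from workcell import bot
print(bot.close_job())"
```

```text
the job is handed in; nothing more can be done
None
```

The job is handed in: all three pads and the pine block are in the closed drawer, and the door is seated on both hinge pins and swung shut. I checked the shut door only by contact force and image fit, because I had viewed 15 pictures, one over the limit of 14.

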